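Load the tool cassette in working order

ROBOT

A 7-joint arm with a two-finger parallel gripper is mounted at the origin on the work surface. World frame = base frame: x ahead of the robot, y to its left, z up, the work surface at z = 0. Lengths are in mm, angles in rad, forces in N, time in s.
With the tool pointing down it reaches from about 400 to 875 mm from the base axis. Payload 4.4 kg.
Tool frame: the origin (TCP) lies midway between the tips of the shut fingers; the grasp point (between the pads) lies 19 mm behind it; z points along the fingers, y is the line along which they close (so a half turn about z gives the same grasp; the last joint's range is limited). The gripper opens to 85 mm and grips with 20 to 120 N. Pads are 22 mm wide; open, the fingers measure 114 mm over their backs; the gripper's body (76 mm by 85 mm) begins 54 mm behind the grasp point. The pads swing forward as they close: fully open they stand 13 mm farther back than shut.
Start: joints at [-1.394, 0.628, 0.038, 1.517, -0.027, 0.996, -0.02], TCP at [156.249, 630.955, 231.313] pointing down, gripper open.
Joint ranges: [-3.06, 3.06], [-0.37, 2.12], [-1.25, 1.32], [0.18, 2.47], [-1.1, 4.24], [0.23, 1.98], [-2.94, 2.94]. Speed limits (rad/s): [2.57, 2.57, 3.14, 3.14, 3.14, 3.14, 3.14].

INTERFACE

Orientations are given as [roll, pitch, yaw] about the fixed x, y, z axes, in that order (R = Rz(yaw) Ry(pitch) Rx(roll)).
In Python, from cell import read_state, get_image, finish_job gives the robot as it stands.
- The arm moves only by the tool send_rows, never from a script. Its argument "series" is a list of rows, each an object of numbers: "ax", "ay", "az": the turn, a rotation vector about the tool's x, y, z in rad; "dx", "dy", "dz": the shift along the tool's x, y, z in cm; "hand": the closure, from 0 (fully open) to 1 (shut). In form: [{"ax": .., "ay": .., "az": .., "dx": .., "dy": .., "dz": .., "hand": ..}, ...]. A call has 1 to 10 rows; each row is the pose to reach, as a shift and turn from the pose commanded when the call began, along the tool's axes at that moment; what a row does not reach only later rows make up. A row lasts 1/10 s, in which the tool goes at most 50 mm and 8.59 degrees, less where a joint would pass 70% of its speed; a pose out of reach is approached as far as the arm can. A call with a gripper value outside its range is refused whole. The fingers move at their own pace and stop on an object; the grip force is fixed at half the most. Time passes only in rows, so rows that repeat a pose let the fingers close. It gives the time, the measured TCP pose, the force, the opening and the grip force at its end, in the units of the state.
- read_state(): the state, without advancing time (a new reading comes with each control period).
- get_image(name): name is "scene" or "top" or "wrist"; returns a dict with "pixels" (400x640x3 uint8, red, green, blue), "mtx" (3x3 intrinsics, pixels), "k1" (the pictures are not rectified: a ray, as slopes to the right and down, at radius r is drawn at 1 + k1 r^2 times it, then the intrinsics apply), "R" (3x3) and "t" (3): a world point X has camera coordinates R X + t. Camera axes: x right, y down, z forward; pixel columns grow to the right and rows downward; lengths in mm; the calibration is good to about 2 mm. A picture is of the moment at which its call begins. There is no depth.
- finish_job(): hands the job in; it is judged then, once.
The state is a dict: "clock": time; "qpos": joint angles; "qd": joint speeds; "tau": joint torques, N m; "eef_pos": TCP position; "tool_rot": TCP orientation; "force": force on the tool from outside, world axes, zero at the start; "torque": the same for the moment, N m; "width": finger opening in mm; "gripper_force": force on a finger pad.
Only numpy, scipy, OpenCV 4.12 (cv2) and the standard library are available. Lean on these libraries where they do the work, as an engineer would, in place of code of your own. Each camera call takes 0.05 s, during which the arm holds its last target. There are 200 camera calls.

TASK

The four cutting tools for the next nameplate job stand in the black sleeves of the bench rail in the order they will be used, the first at the robot's left-hand end. Move them to the grey tool cassette in that same order, the first tool in the hole next to the cassette's bow handle and the last in the hole farthest from it, each standing upright with its flange fully down on the cassette. Lower the tools in rather than dropping them, and do not tip any over.

Things in the scene. Friction and masses are not known exactly. Their poses are not given: they have to be found in the camera images.
- drill_grip (a point): Slimmest tool holder, steel: body dia 24, 41 tall above its flange, with a 6 mm drill; top 36 above the point. Sizes in mm. Flange dia 50, 19 thick, sits on the socket rim; below it a taper (dia 32 to 18) and stud, 70 long. Point: on the axis, mid-grip, 45 above the flange's underside, 26 above its top; z up. About 0.32 kg; grip at any yaw.
- chuck_grip (a point): Drill-chuck tool holder: dark ribbed body dia 34, 36 tall above its flange, then bright nose cone and thin drill; top 36 above the point. Sizes in mm. Flange dia 50, 19 thick, sits on the socket rim; below it a taper (dia 32 to 18) and stud, 70 long. Point: on the axis, mid-grip, 45 above the flange's underside, 26 above its top; z up. About 0.42 kg; grip at any yaw.
- endmill_grip (a point): End-mill holder: plain bright cylinder dia 42, 40 tall above its flange, with a 16 mm end mill; top 38 above the point. Sizes in mm. Flange dia 50, 19 thick, sits on the socket rim; below it a taper (dia 32 to 18) and stud, 70 long. Point: on the axis, mid-grip, 45 above the flange's underside, 26 above its top; z up. About 0.45 kg; grip at any yaw.
- facemill_grip (a point): Face mill: wide dark cutter dia 50 with five inserts at its upper rim, 9 to 46 above its flange; top 21 above the point. Sizes in mm. Flange dia 50, 19 thick, sits on the socket rim; below it a taper (dia 32 to 18) and stud, 70 long. Point: on the axis, mid-grip, 45 above the flange's underside, 26 above its top; z up. About 0.55 kg; grip at any yaw.
- sleeve_drill: Fixed black plastic sleeve (outer dia 52, bore 38, 82 mm tall) on the aluminium bench rail, in which the drill stands at the start; one of four in a row, 75 mm apart. Origin: centre of its foot, 15 mm above the bench (rim 97 mm above the bench). y axis along the row, to the robot's left.
- sleeve_chuck: Fixed black plastic sleeve (outer dia 52, bore 38, 82 mm tall) on the aluminium bench rail, in which the drill chuck stands at the start; one of four in a row, 75 mm apart. Origin: centre of its foot, 15 mm above the bench (rim 97 mm above the bench). y axis along the row, to the robot's left.
- sleeve_endmill: Fixed black plastic sleeve (outer dia 52, bore 38, 82 mm tall) on the aluminium bench rail, in which the end mill stands at the start; one of four in a row, 75 mm apart. Origin: centre of its foot, 15 mm above the bench (rim 97 mm above the bench). y axis along the row, to the robot's left.
- sleeve_facemill: Fixed black plastic sleeve (outer dia 52, bore 38, 82 mm tall) on the aluminium bench rail, in which the face mill stands at the start; one of four in a row, 75 mm apart. Origin: centre of its foot, 15 mm above the bench (rim 97 mm above the bench). y axis along the row, to the robot's left.
- rail: Fixed aluminium bench rail, 62 (x) by 315 (y) by 15 mm high, that carries the four sleeves at y = +112.5, +37.5, -37.5, -112.5 mm. Origin: centre of its underside, on the bench. Its +y end is the one at the robot's left.
- carrier: Fixed grey steel tool cassette, 85 (x) by 430 (y) by 97 mm high, at any yaw. Its flat top has four through holes, dia 38, black collars, at y = +112.5, +37.5, -37.5, -112.5 mm, free below. A bright bow handle, 41 mm high, stands on its top at y = +190 mm, a low catch block at -190. Origin: centre of the underside, on the bench. A seated tool's flange lies on the top, 97 mm above the bench.
Not all that is in view belongs to the job. What is shaped like the part that bears facemill_grip but blue or yellow is not meant. What is shaped like the part that bears chuck_grip but blue or pink is not meant.

How it is judged:
By the outcome, as a careful person would: the job done as asked, in the order asked, and still so for the second after the job is handed in, with the robot touching nothing.
It also fails if it takes over 112 s, if anything falls off the work surface, if the arm or the gripper's body presses on something with over 40 N, if the wrist force passes 120 N, or if a joint passes its speed limit or range.

## Working session

There is one attempt and no reset: what is moved stays moved. The work goes in short steps, Python scripts to look and compute and a tool call to move; the robot and the scene stay as the last step left them, time stands still between calls to the robot, and variables do not carry over. Pictures are saved under pics/ and viewed, at most 14 in all, crops included, and the job is handed in when it is done.

Besides the shell and the picture viewer there is one more tool, called as name(argument=value, ...) on one line, values as JSON. send_rows: Moves the arm, as the interface text tells. Its arguments: {"type":"object","properties":{"series":{"type":"array","items":{"type":"object","properties":{"ax":{"type":"number"},"ay":{"type":"number"},"az":{"type":"number"},"dx":{"type":"number"},"dy":{"type":"number"},"dz":{"type":"number"},"hand":{"type":"number"}}}}},"required":["series"]}

```bash
mkdir -p pics; ls; python3 - <<'E'
from cell import *
import cv2
s=read_state();print(s)
for n in("scene","top"):
    g=get_image(n);cv2.imwrite(f"pics/{n}0.png",g["pixels"][:,:,::-1]);print(n,g["mtx"],g["k1"],g["R"],g["t"])
E
```

```text
pics
{'clock': 0.0, 'qpos': array([-1.39379308,  0.62933735,  0.03843119,  1.51838356, -0.02697841,
        0.99632597, -0.02000504]), 'qd': array([ 0.00057664, -0.00121006,  0.00048544,  0.00026827,  0.00107174,
       -0.00153841,  0.00121419]), 'tau': array([-9.81789890e-04, -5.63393354e+01,  1.22504298e+00, -1.93437731e+01,
        1.06694808e-02,  1.09141695e-02, -3.14308409e-06]), 'eef_pos': array([156.09392632, 630.31694334, 230.38963015]), 'tool_rot': array([-3.13965654e+00,  3.74567460e-05,  2.89880451e+00]), 'force': array([-0.12090766, -0.27223941, -0.54934401]), 'torque': array([0.04287362, 0.0315448 , 0.00022665]), 'gripper_force': 0.0, 'width': 85.20717954626043}
scene [[398.44461222   0.         317.31716141]
 [  0.         398.44461222 193.67900069]
 [  0.           0.           1.        ]] 0.03096543797991552 [[ 0.11882572  0.99266295  0.02237675]
 [ 0.54730087 -0.04667713 -0.83563329]
 [-0.82845773  0.11154154 -0.54883174]] [ -36.13126751 -167.47525212 1603.28262645]
top [[407.81997971   0.         321.10571259]
 [  0.         407.81997971 201.60133708]
 [  0.           0.           1.        ]] -0.03973905246088153 [[-0.01460948 -0.99973108 -0.01800916]
 [-0.99499066  0.01631688 -0.09862731]
 [ 0.09889464  0.01647806 -0.99496147]] [ -16.0249372   498.19726493 1270.03579623]
```

View pics/scene0.png

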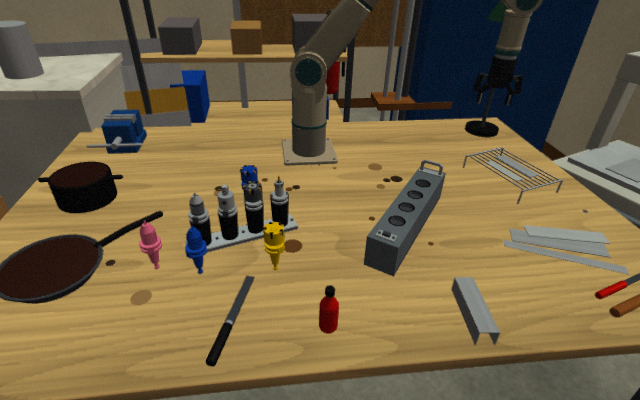

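View pics/top0.png

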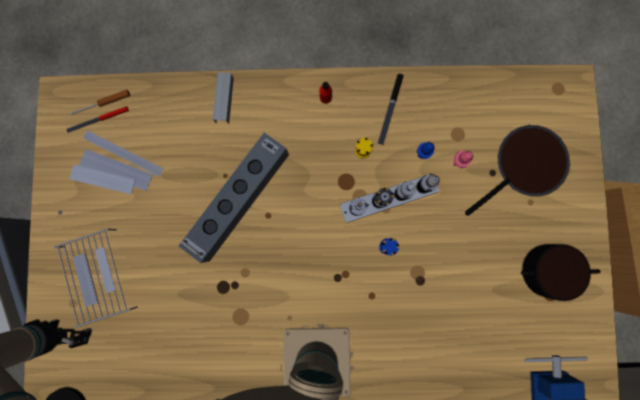

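```bash
cat > h.py <<'E'
import numpy as np, cv2
from cell import *
def ray(g,uv):
    p=cv2.undistortPoints(np.float64(uv).reshape(-1,1,2),g["mtx"],np.array([g["k1"],0,0,0.]))[:,0]
    d=np.c_[p,np.ones(len(p))]@g["R"]; return -g["R"].T@g["t"],d
def plane(g,uv,z):
    c,d=ray(g,uv); return c+d*((z-c[2])/d[:,2])[:,None]
def proj(g,X):
    X=np.float64(X).reshape(-1,3); return cv2.projectPoints(X,cv2.Rodrigues(g["R"])[0],g["t"],g["mtx"],np.array([g["k1"],0,0,0.]))[0][:,0]
def crop(g,x0,y0,x1,y1,s,name): cv2.imwrite(name,cv2.resize(g["pixels"][y0:y1,x0:x1,::-1],None,fx=s,fy=s,interpolation=cv2.INTER_CUBIC))
E
python3 - <<'E'
from h import *
T=get_image("top");S=get_image("scene")
a=cv2.resize(T["pixels"][160:230,330:450,::-1],None,fx=6,fy=6,interpolation=3)
cv2.imwrite("pics/c1.png",a)
crop(S,180,160,310,260,6,"pics/c2.png")
hsv=cv2.cvtColor(T["pixels"],cv2.COLOR_RGB2GRAY)
m=np.zeros_like(hsv);m[130:265,175:290]=(hsv[130:265,175:290]<48)*255
print(np.percentile(hsv[130:265,175:290],[1,5,10,20]))
n,l,st,c=cv2.connectedComponentsWithStats(m)
for i in range(1,n):
    if st[i,4]>40: print(c[i],st[i],plane(T,c[i],97))
E
```

```text
[25. 35. 50. 74.]
[245.03133159 207.08616188] [202 150  86 112 766] [[477.86572639 203.97112609  97.        ]]
[254.42424242 166.48484848] [248 160  14  14 165] [[601.07323521 175.84216481  97.        ]]
[239.56179775 186.16853933] [232 179  16  15 178] [[541.59766372 220.86651651  97.        ]]
[224.57541899 206.31284916] [217 199  16  16 179] [[481.19120329 265.99402342  97.        ]]
[209.48128342 226.43315508] [202 219  16  16 187] [[421.28060346 311.22325908  97.        ]]
```

View pics/c1.png

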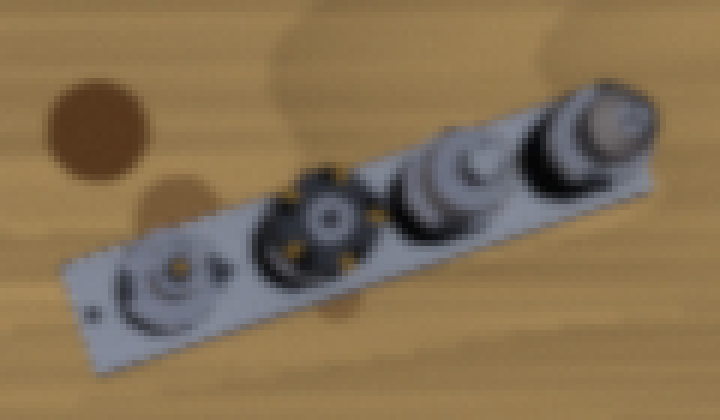

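View pics/c2.png

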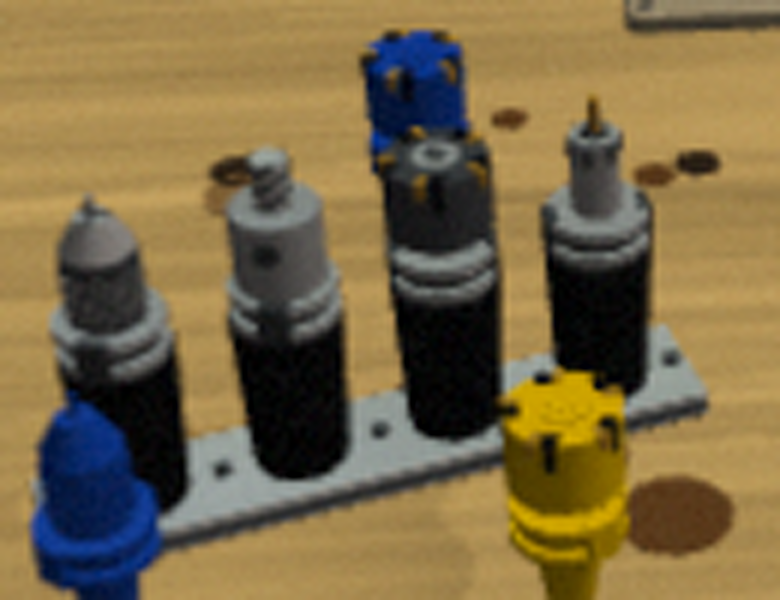

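```bash
python3 - <<'E'
from h import *
T=get_image("top");S=get_image("scene")
t=[(360,204.5),(385.3,196.3),(410.8,186.7),(435.3,179.7)];z=[178,163,180,178]
s=[(180+592/6,160+98/6),(180+437/6,160+152/6),(180+267/6,160+155/6),(180+88/6,160+200/6)]
P=[]
for a,b,h in zip(t,s,z):
    A=plane(T,a,h)[0];B=plane(S,b,h)[0]
    c,d=ray(T,a);e,f=ray(S,b);d=d[0]/np.linalg.norm(d);f=f[0]/np.linalg.norm(f)
    q=np.linalg.lstsq(np.c_[d,-f],e-c,rcond=None)[0];tri=(c+d*q[0]+e+f*q[1])/2
    print(A.round(1),B.round(1),tri.round(1)); P.append(A[:2])
P=np.array(P);k=np.array([112.5,37.5,-37.5,-112.5])
for nm,Q in(("tools",P),("holes",np.array([(421.28,311.22),(481.19,265.99),(541.6,220.87),(601.07,175.84)]))):
    c=Q.mean(0);u=(k[:,None]*(Q-c)).sum(0)/(k@k);n=np.linalg.norm(u);print(nm,c,u,n,(c+k[:,None]*u/n).round(1).tolist(),np.hypot(*Q.T),np.arctan2(u[1],u[0]))
print(plane(T,[(340,204.2),(346.8,222.3),(438.7,191.7)],15).round(1))
# scene hole centres
g=cv2.cvtColor(S["pixels"],cv2.COLOR_RGB2GRAY);m=np.zeros_like(g);m[160:245,365:450]=(g[160:245,365:450]<45)*255
n,l,st,c=cv2.connectedComponentsWithStats(m)
for i in range(1,n):
    if st[i,4]>40:print(c[i],st[i],plane(S,c[i],97).round(1))
# decoys
print([plane(T,p,100).round(0).tolist() for p in[(364,147),(389,246),(426,150),(463,158)]])
E
```

```text
[ 472.7 -134.7  178. ] [ 479.6 -131.8  178. ] [ 473.1 -133.3  174.3]
[ 496.2 -208.   163. ] [ 496.3 -202.6  163. ] [ 496.2 -205.3  163.4]
[ 520.2 -277.7  180. ] [ 520.  -274.3  180. ] [ 520.1 -275.9  180.4]
[ 539.1 -347.6  178. ] [ 546.6 -346.6  178. ] [ 539.7 -348.4  173.7]
tools [ 507.06066498 -241.99892058] [-0.29752288  0.94451711] 0.9902688686479958 [[473.3, -134.7], [495.8, -206.2], [518.3, -277.8], [540.9, -349.3]] [491.53895603 538.05915855 589.65355751 641.46480125] 1.8759571381723061
holes [511.285 243.48 ] [-0.79970667  0.60168   ] 1.0007744876400035 [[421.4, 311.1], [481.3, 266.0], [541.3, 220.9], [601.2, 175.8]] [523.76972688 549.81314662 584.90522044 626.26260506] 2.49657272052274
[[ 489.5  -83.8   15. ]
 [ 431.4 -104.3   15. ]
 [ 524.5 -400.3   15. ]]
[423.05813953 182.98837209] [416 179  15   8  86] [[420.4 313.8  97. ]]
[415.22857143 193.94285714] [407 190  16   9  70] [[478.5 269.4  97. ]]
[406.62025316 206.30379747] [398 203  17   9  79] [[538.5 224.3  97. ]]
[397.36781609 219.98850575] [388 216  18  10  87] [[598.8 179.6  97. ]]
[373.55681818 241.80681818] [366 237  21   8  88] [[681.7  94.1  97. ]]
[[[654.0, -157.0, 100.0]], [[355.0, -224.0, 100.0]], [[642.0, -344.0, 100.0]], [[616.0, -455.0, 100.0]]]
```

```bash
cat >> h.py <<'E'
def go(x,y,z,yaw):
    s=read_state();p=s["eef_pos"];w=s["tool_rot"];c,q=np.cos(w[2]),np.sin(w[2])
    d=np.array([x,y,z])-p;a=-((yaw-w[2]+np.pi)%(2*np.pi)-np.pi)
    print("go dx %.2f dy %.2f dz %.2f az %.3f"%((c*d[0]+q*d[1])/10,(q*d[0]-c*d[1])/10,-d[2]/10,a),"n",int(max(np.linalg.norm(d)/50,abs(a)/.15))+1)
def st():
    s=read_state();print(round(s["clock"],2),s["eef_pos"].round(1),s["tool_rot"].round(4),"F",s["force"].round(1),"w",round(s["width"],1),s["gripper_force"],"q",s["qpos"].round(2))
E
python3 -c "
from h import *
st();go(450,270,330,2.4966)"
```

```text
0.3 [156.2 630.7 231. ] [-3.141  -0.      2.8987] F [ 0.3 -0.2 -0.6] w 85.5 0.0 q [-1.39  0.63  0.04  1.52 -0.03  1.   -0.02]
go dx -37.19 dy -27.95 dz -9.90 az 0.402 n 10
```

send_rows(series=[{"dz": -5, "hand": 0}, {"dx": -37.19, "dy": -27.95, "dz": -9.9, "az": 0.402, "hand": 0}, {"dx": -37.19, "dy": -27.95, "dz": -9.9, "az": 0.402, "hand": 0}, {"dx": -37.19, "dy": -27.95, "dz": -9.9, "az": 0.402, "hand": 0}, {"dx": -37.19, "dy": -27.95, "dz": -9.9, "az": 0.402, "hand": 0}, {"dx": -37.19, "dy": -27.95, "dz": -9.9, "az": 0.402, "hand": 0}, {"dx": -37.19, "dy": -27.95, "dz": -9.9, "az": 0.402, "hand": 0}, {"dx": -37.19, "dy": -27.95, "dz": -9.9, "az": 0.402, "hand": 0}, {"dx": -37.19, "dy": -27.95, "dz": -9.9, "az": 0.402, "hand": 0}, {"dx": -37.19, "dy": -27.95, "dz": -9.9, "az": 0.402, "hand": 0}])

```text
invalid input at $.series[0]: expected keys ax, ay, az, dx, dy, dz, hand
```

send_rows(series=[{"hand": 0}, {"hand": 0}, {"hand": 0}])

```text
invalid input at $.series[0]: expected keys ax, ay, az, dx, dy, dz, hand
```

```bash
python3 - <<'E'
from h import *
st();W=get_image("wrist");cv2.imwrite("pics/w1.png",W["pixels"][:,:,::-1])
print(proj(W,[(421,311.5,97),(480.6,267,97),(540.5,222,97),(600.5,177,97)]).round(1).tolist())
go(507,-240,330,1.876)
E
```

```text
0.3 [156.2 630.7 231. ] [-3.141  -0.      2.8987] F [ 0.3 -0.2 -0.6] w 85.5 0.0 q [-1.39  0.63  0.04  1.52 -0.03  1.   -0.02]
[[127.1, 433.9], [119.0, 465.1], [112.0, 492.1], [106.2, 515.3]]
go dx -54.99 dy -76.09 dz -9.89 az 1.023 n 19
```

View pics/w1.png

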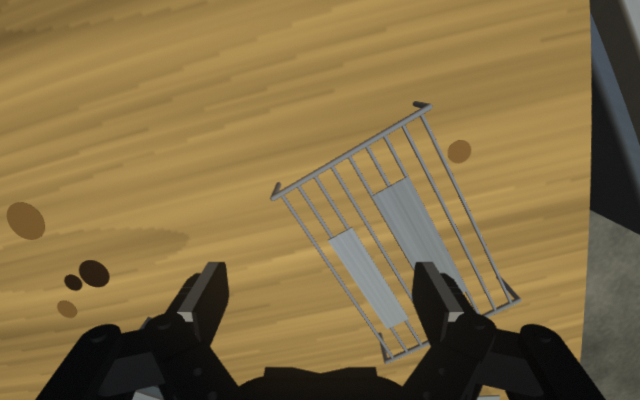

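All seven keys are required. The picture shows the wrist view at the start (fingers at ~(205,300) and (435,300)), so nothing moved.

send_rows(series=[{"ax": 0, "ay": 0, "az": 0, "dx": 0, "dy": 0, "dz": -5, "hand": 0}, {"ax": 0, "ay": 0, "az": 0.402, "dx": -37.19, "dy": -27.95, "dz": -9.9, "hand": 0}, {"ax": 0, "ay": 0, "az": 0.402, "dx": -37.19, "dy": -27.95, "dz": -9.9, "hand": 0}, {"ax": 0, "ay": 0, "az": 0.402, "dx": -37.19, "dy": -27.95, "dz": -9.9, "hand": 0}, {"ax": 0, "ay": 0, "az": 0.402, "dx": -37.19, "dy": -27.95, "dz": -9.9, "hand": 0}, {"ax": 0, "ay": 0, "az": 0.402, "dx": -37.19, "dy": -27.95, "dz": -9.9, "hand": 0}, {"ax": 0, "ay": 0, "az": 0.402, "dx": -37.19, "dy": -27.95, "dz": -9.9, "hand": 0}, {"ax": 0, "ay": 0, "az": 0.402, "dx": -37.19, "dy": -27.95, "dz": -9.9, "hand": 0}, {"ax": 0, "ay": 0, "az": 0.402, "dx": -37.19, "dy": -27.95, "dz": -9.9, "hand": 0}, {"ax": 0, "ay": 0, "az": 0.402, "dx": -37.19, "dy": -27.95, "dz": -9.9, "hand": 0}])

```text
clock: 1.35
eef_pos: [439.8, 282.3, 329.0]
tool_rot: [3.141, -0.0, 2.497]
force: [0.1, 0.4, -0.5]
width: 85.5
gripper_force: 0.0
```

send_rows(series=[{"ax": 0, "ay": 0, "az": 0, "dx": 0, "dy": 0, "dz": 0, "hand": 0}, {"ax": 0, "ay": 0, "az": 0, "dx": 0, "dy": 0, "dz": 0, "hand": 0}])

```text
clock: 1.55
eef_pos: [439.7, 282.8, 328.7]
tool_rot: [3.141, 0.0, 2.493]
force: [-0.5, -0.0, -0.3]
width: 85.4
gripper_force: 0.0
```

```bash
python3 - <<'E'
from h import *
st();W=get_image("wrist");cv2.imwrite("pics/w1b.png",W["pixels"][:,:,::-1])
print(proj(W,[(421,311.5,97),(480.6,267,97),(540.5,222,97),(600.5,177,97)]).round(1).tolist())
go(507,-240,330,1.876)
E
```

```text
1.55 [439.7 282.8 328.7] [3.141  0.     2.4931] F [-0.5 -0.  -0.3] w 85.4 0.0 q [-0.79  0.35  0.24  1.74 -0.09  1.07  0.39]
[[329.5, 131.7], [329.3, 194.1], [328.9, 249.7], [328.6, 298.8]]
go dx -36.99 dy -37.77 dz -0.16 az 0.620 n 11
```

View pics/w1b.png

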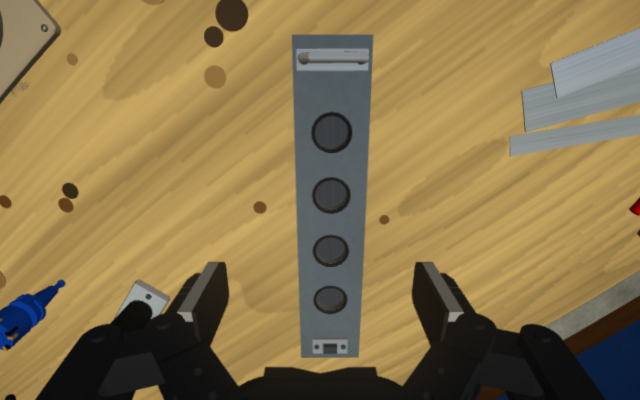

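```bash
python3 - <<'E'
from h import *
W=get_image("wrist");g=cv2.cvtColor(W["pixels"],cv2.COLOR_RGB2GRAY)
m=np.zeros_like(g);m[105:320,305:358]=(g[105:320,305:358]<62)*255
n,l,s,c=cv2.connectedComponentsWithStats(m)
Q=[]
for i in range(1,n):
    if s[i,4]>200:
        b=(s[i,0]+s[i,2]/2-.5,s[i,1]+s[i,3]/2-.5);X=plane(W,[c[i],b],97);print(c[i],s[i],X.round(1).tolist());Q.append(X[0,:2])
Q=np.array(Q);k=np.array([112.5,37.5,-37.5,-112.5]);c=Q.mean(0);u=(k[:,None]*(Q-c)).sum(0)/(k@k);n=np.linalg.norm(u);print(n,(c+k[:,None]*u/n).round(1).tolist(),np.arctan2(u[1],u[0]))
E
```

```text
[331.92552135 133.53028798] [ 311  114   41   41 1007] [[422.9, 314.0, 97.0], [422.7, 312.9, 97.0]]
[331.52461538 196.82461538] [312 179  38  36 650] [[483.6, 268.9, 97.0], [482.5, 268.1, 97.0]]
[330.93665158 253.06108597] [312 236  36  33 442] [[544.6, 223.2, 97.0], [542.3, 222.6, 97.0]]
[330.64225352 301.96901408] [313 287  34  28 355] [[605.1, 178.3, 97.0], [602.3, 178.5, 97.0]]
1.0104823067187363 [[423.8, 313.3], [484.0, 268.5], [544.1, 223.7], [604.3, 178.9]] 2.5014637551990417
```

send_rows(series=[{"ax": 0, "ay": 0, "az": 0.62, "dx": -37, "dy": -37.8, "dz": 0, "hand": 0}, {"ax": 0, "ay": 0, "az": 0.62, "dx": -37, "dy": -37.8, "dz": 0, "hand": 0}, {"ax": 0, "ay": 0, "az": 0.62, "dx": -37, "dy": -37.8, "dz": 0, "hand": 0}, {"ax": 0, "ay": 0, "az": 0.62, "dx": -37, "dy": -37.8, "dz": 0, "hand": 0}, {"ax": 0, "ay": 0, "az": 0.62, "dx": -37, "dy": -37.8, "dz": 0, "hand": 0}, {"ax": 0, "ay": 0, "az": 0.62, "dx": -37, "dy": -37.8, "dz": 0, "hand": 0}, {"ax": 0, "ay": 0, "az": 0.62, "dx": -37, "dy": -37.8, "dz": 0, "hand": 0}, {"ax": 0, "ay": 0, "az": 0.62, "dx": -37, "dy": -37.8, "dz": 0, "hand": 0}, {"ax": 0, "ay": 0, "az": 0.62, "dx": -37, "dy": -37.8, "dz": 0, "hand": 0}, {"ax": 0, "ay": 0, "az": 0.62, "dx": -37, "dy": -37.8, "dz": 0, "hand": 0}])

```text
clock: 2.65
eef_pos: [504.5, -211.4, 328.2]
tool_rot: [3.141, -0.001, 1.881]
force: [1.0, 0.9, 0.0]
width: 85.2
gripper_force: 0.0
```

send_rows(series=[{"ax": 0, "ay": 0, "az": 0, "dx": 0, "dy": 0, "dz": 0, "hand": 0}, {"ax": 0, "ay": 0, "az": 0, "dx": 0, "dy": 0, "dz": 0, "hand": 0}])

```text
clock: 2.85
eef_pos: [503.8, -211.2, 327.8]
tool_rot: [-3.141, -0.001, 1.877]
force: [-0.9, 0.5, -0.7]
width: 85.4
gripper_force: 0.0
```

```bash
python3 - <<'E'
from h import *
st();W=get_image("wrist");cv2.imwrite("pics/w2.png",W["pixels"][:,:,::-1])
print(proj(W,[(473,-133.5,161),(495.9,-205,163),(518.8,-276.5,161),(541.2,-348,161)]).round(1).tolist())
E
```

```text
2.85 [ 503.8 -211.2  327.8] [-3.1409e+00 -1.1000e-03  1.8767e+00] F [-0.9  0.5 -0.7] w 85.4 0.0 q [-0.01  0.42  0.52  1.68 -0.23  1.1   0.89]
[[312.6, 85.2], [313.3, 167.3], [314.1, 237.2], [314.3, 297.5]]
```

View pics/w2.png

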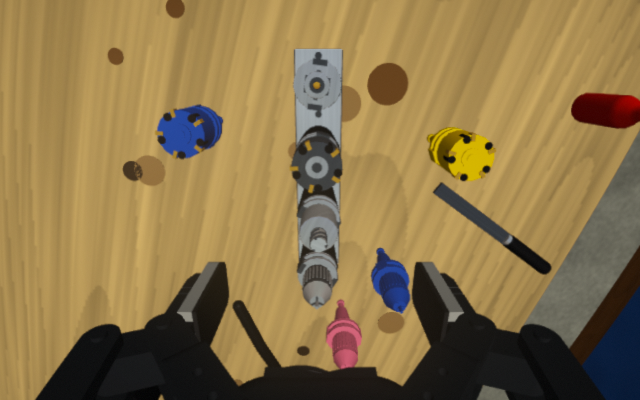

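```bash
python3 - <<'E'
from h import *
s=read_state();p=s["eef_pos"];W=get_image("wrist");y=1.8767;ty=np.array([np.sin(y),-np.cos(y),0])
for h in(0,13,19,32): print(h,[proj(W,p+a*ty+[0,0,h]).round(1).tolist() for a in(-42.6,0,42.6)])
crop(W,290,40,350,310,2,"pics/c3.png")
# tool circles: facemill top, others
print(plane(W,[(317,167)],163),plane(W,[(317,85)],178),plane(W,[(318,240)],180),plane(W,[(317,303)],178),plane(W,[(318.5,50),],15))
g=cv2.cvtColor(W["pixels"],cv2.COLOR_RGB2GRAY)
for v in(55,60,260,268): print(v,g[v,285:350:1].tolist() if v<100 else g[v,215:235].tolist()+g[v,405:425].tolist())
E
```

```text
0 [[[232.4, 264.5]], [[318.2, 265.0]], [[404.1, 265.1]]]
13 [[[225.4, 279.2]], [[318.1, 279.9]], [[410.8, 279.8]]]
19 [[[221.8, 286.7]], [[318.0, 287.5]], [[414.3, 287.4]]]
32 [[[212.9, 305.3]], [[317.8, 306.3]], [[422.7, 306.0]]]
[[ 499.40571357 -201.95765338  163.        ]] [[ 476.89295722 -130.36727476  178.        ]] [[ 521.30820342 -267.47418761  180.        ]] [[ 543.15372881 -339.91793583  178.        ]] [[464.48948537 -89.72285186  15.        ]]
55 [153, 156, 157, 156, 155, 155, 153, 144, 122, 117, 155, 161, 161, 163, 161, 162, 166, 165, 164, 161, 161, 163, 163, 163, 163, 163, 163, 162, 159, 130, 76, 57, 56, 56, 57, 86, 136, 162, 165, 163, 163, 162, 164, 163, 160, 163, 165, 163, 160, 161, 160, 160, 158, 160, 159, 152, 121, 122, 142, 148, 150, 149, 148, 146, 144]
60 [156, 156, 156, 155, 155, 152, 150, 145, 124, 111, 152, 162, 162, 164, 162, 163, 166, 166, 165, 161, 161, 164, 163, 163, 163, 163, 160, 132, 90, 84, 76, 62, 57, 60, 80, 112, 135, 146, 151, 150, 155, 159, 164, 164, 162, 165, 165, 163, 162, 163, 162, 161, 159, 159, 159, 150, 117, 121, 142, 148, 148, 147, 146, 144, 143]
260 [143, 143, 144, 144, 145, 145, 148, 154, 155, 153, 151, 149, 148, 148, 151, 152, 150, 147, 147, 147, 147, 149, 152, 156, 158, 160, 161, 161, 162, 160, 159, 158, 156, 155, 154, 149, 148, 149, 151, 152]
268 [72, 47, 36, 34, 33, 33, 33, 33, 32, 32, 42, 96, 140, 148, 149, 147, 146, 146, 147, 150, 157, 160, 161, 161, 163, 162, 161, 159, 149, 105, 38, 25, 26, 26, 25, 25, 26, 29, 30, 42]
```

The wrist image shows the four steel tools in order drill (317,85), dark face mill (317,168), end mill (318,235), chuck (317,300). The coloured blue (190,130), yellow (462,155), blue (390,280) and pink (343,335) ones are decoys standing apart. The three views agree to ~3 mm.

```bash
python3 -c "
from h import *
go(475,-132.8,230,1.876)"
```

```text
go dx 8.15 dy -0.45 dz 9.80 az 0.005 n 3
```

send_rows(series=[{"ax": 0, "ay": 0, "az": 0, "dx": 4, "dy": -0.2, "dz": 2, "hand": 0}, {"ax": 0, "ay": 0, "az": 0, "dx": 8.15, "dy": -0.45, "dz": 5, "hand": 0}, {"ax": 0, "ay": 0, "az": 0, "dx": 8.15, "dy": -0.45, "dz": 9.8, "hand": 0}, {"ax": 0, "ay": 0, "az": 0, "dx": 8.15, "dy": -0.45, "dz": 9.8, "hand": 0}, {"ax": 0, "ay": 0, "az": 0, "dx": 8.15, "dy": -0.45, "dz": 9.8, "hand": 0}])

```text
clock: 3.45
eef_pos: [475.2, -134.6, 231.1]
tool_rot: [-3.141, -0.0, 1.879]
force: [-0.1, -0.5, 0.3]
width: 85.2
gripper_force: 0.0
```

```bash
python3 - <<'E'
from h import *
st();go(475,-132.8,124,1.876);W=get_image("wrist");cv2.imwrite("pics/w3.png",W["pixels"][:,:,::-1])
E
```

```text
3.45 [ 475.2 -134.6  231.1] [-3.1411 -0.      1.8789] F [-0.1 -0.5  0.3] w 85.2 0.0 q [-0.12  0.44  0.48  1.95 -0.27  0.81  0.82]
go dx 0.18 dy 0.03 dz 10.71 az 0.003 n 3
```

View pics/w3.png

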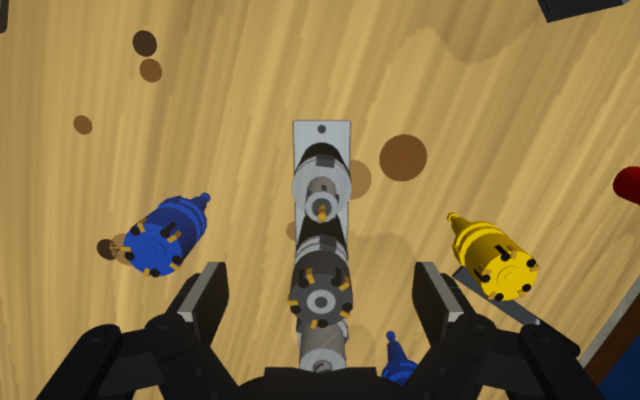

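Drill axis at column 322 against finger midline 320: centred. Descending.

send_rows(series=[{"ax": 0, "ay": 0, "az": 0, "dx": 0.18, "dy": 0.08, "dz": 3, "hand": 0}, {"ax": 0, "ay": 0, "az": 0, "dx": 0.18, "dy": 0.08, "dz": 7, "hand": 0}, {"ax": 0, "ay": 0, "az": 0, "dx": 0.18, "dy": 0.08, "dz": 10.2, "hand": 0}, {"ax": 0, "ay": 0, "az": 0, "dx": 0.18, "dy": 0.08, "dz": 10.7, "hand": 0}, {"ax": 0, "ay": 0, "az": 0, "dx": 0.18, "dy": 0.08, "dz": 10.7, "hand": 0}, {"ax": 0, "ay": 0, "az": 0, "dx": 0.18, "dy": 0.08, "dz": 10.7, "hand": 1}, {"ax": 0, "ay": 0, "az": 0, "dx": 0.18, "dy": 0.08, "dz": 10.7, "hand": 1}, {"ax": 0, "ay": 0, "az": 0, "dx": 0.18, "dy": 0.08, "dz": 10.7, "hand": 1}, {"ax": 0, "ay": 0, "az": 0, "dx": 0.18, "dy": 0.08, "dz": 10.7, "hand": 1}, {"ax": 0, "ay": 0, "az": 0, "dx": 0.18, "dy": 0.08, "dz": 10.7, "hand": 1}])

```text
clock: 4.5
eef_pos: [475.6, -133.5, 124.2]
tool_rot: [3.14, 0.0, 1.877]
force: [-0.1, 0.9, 6.5]
width: 22.7
gripper_force: 58.4
```

send_rows(series=[{"ax": 0, "ay": 0, "az": 0, "dx": 0, "dy": 0, "dz": 0, "hand": 1}, {"ax": 0, "ay": 0, "az": 0, "dx": 0, "dy": 0, "dz": 0, "hand": 1}, {"ax": 0, "ay": 0, "az": 0, "dx": 0, "dy": 0, "dz": 0, "hand": 1}])

```text
clock: 4.8
eef_pos: [475.6, -133.5, 124.2]
tool_rot: [3.14, 0.0, 1.877]
force: [-0.1, 1.5, 6.3]
width: 22.4
gripper_force: 58.4
```

send_rows(series=[{"ax": 0, "ay": 0, "az": 0, "dx": 0, "dy": 0, "dz": -0.5, "hand": 1}, {"ax": 0, "ay": 0, "az": 0, "dx": 0, "dy": 0, "dz": -2, "hand": 1}, {"ax": 0, "ay": 0, "az": 0, "dx": 0, "dy": 0, "dz": -4, "hand": 1}, {"ax": 0, "ay": 0, "az": 0, "dx": 0, "dy": 0, "dz": -6, "hand": 1}, {"ax": 0, "ay": 0, "az": 0, "dx": 0, "dy": 0, "dz": -8, "hand": 1}, {"ax": 0, "ay": 0, "az": 0, "dx": 0, "dy": 0, "dz": -10, "hand": 1}, {"ax": 0, "ay": 0, "az": 0, "dx": 0, "dy": 0, "dz": -11.5, "hand": 1}, {"ax": 0, "ay": 0, "az": 0, "dx": 0, "dy": 0, "dz": -12, "hand": 1}, {"ax": 0, "ay": 0, "az": 0, "dx": 0, "dy": 0, "dz": -12, "hand": 1}])

```text
clock: 5.7
eef_pos: [474.9, -133.4, 243.6]
tool_rot: [3.141, 0.0, 1.877]
force: [1.3, 0.1, -4.6]
width: 22.5
gripper_force: 59.2
```

```bash
python3 - <<'E'
from h import *
st();go(421,312,245,2.4966);W=get_image("wrist");cv2.imwrite("pics/w4.png",W["pixels"][:,:,::-1])
E
```

```text
5.7 [ 474.9 -133.4  243.6] [3.1412 0.     1.8769] F [ 1.3  0.1 -4.6] w 22.5 59.24208641052246 q [-0.13  0.43  0.49  1.94 -0.27  0.84  0.81]
go dx 44.09 dy 8.28 dz -0.14 az -0.620 n 9
```

View pics/w4.png

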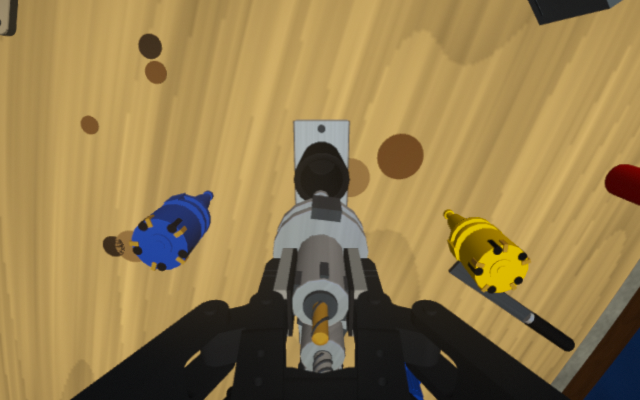

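The drill is held upright at (320,303), and its sleeve at (320,170) is empty. Carrying it over.

send_rows(series=[{"ax": 0, "ay": 0, "az": -0.02, "dx": 1.5, "dy": 0.28, "dz": 0, "hand": 1}, {"ax": 0, "ay": 0, "az": -0.08, "dx": 5, "dy": 0.94, "dz": 0, "hand": 1}, {"ax": 0, "ay": 0, "az": -0.15, "dx": 9.5, "dy": 1.8, "dz": 0, "hand": 1}, {"ax": 0, "ay": 0, "az": -0.22, "dx": 14, "dy": 2.63, "dz": 0, "hand": 1}, {"ax": 0, "ay": 0, "az": -0.29, "dx": 18.5, "dy": 3.47, "dz": 0, "hand": 1}, {"ax": 0, "ay": 0, "az": -0.36, "dx": 23, "dy": 4.32, "dz": 0, "hand": 1}, {"ax": 0, "ay": 0, "az": -0.43, "dx": 27.5, "dy": 5.16, "dz": 0, "hand": 1}, {"ax": 0, "ay": 0, "az": -0.5, "dx": 32, "dy": 6, "dz": 0, "hand": 1}, {"ax": 0, "ay": 0, "az": -0.56, "dx": 36.5, "dy": 6.85, "dz": 0, "hand": 1}, {"ax": 0, "ay": 0, "az": -0.6, "dx": 39, "dy": 7.32, "dz": 0, "hand": 1}])

```text
clock: 6.75
eef_pos: [424.5, 265.6, 242.3]
tool_rot: [-3.141, -0.003, 2.485]
force: [1.1, 0.0, -4.0]
width: 22.2
gripper_force: 59.2
```

```bash
python3 -c "
from h import *
st();go(421,312,245,2.4966)"
```

```text
6.75 [424.5 265.6 242.3] [-3.1411e+00 -2.9000e-03  2.4853e+00] F [ 1.1  0.  -4. ] w 22.2 59.22220230102539 q [-0.81  0.41  0.28  1.92 -0.15  0.83  0.46]
go dx 3.10 dy 3.46 dz -0.27 az -0.011 n 1
```

send_rows(series=[{"ax": 0, "ay": 0, "az": -0.01, "dx": 1.6, "dy": 1.8, "dz": -0.2, "hand": 1}, {"ax": 0, "ay": 0, "az": -0.011, "dx": 2.8, "dy": 3.1, "dz": -0.2, "hand": 1}, {"ax": 0, "ay": 0, "az": -0.011, "dx": 3.1, "dy": 3.46, "dz": -0.2, "hand": 1}, {"ax": 0, "ay": 0, "az": -0.011, "dx": 3.1, "dy": 3.46, "dz": -0.2, "hand": 1}, {"ax": 0, "ay": 0, "az": -0.011, "dx": 3.1, "dy": 3.46, "dz": -0.2, "hand": 1}])

```text
clock: 7.25
eef_pos: [424.4, 305.1, 245.1]
tool_rot: [-3.14, 0.0, 2.486]
force: [0.3, -1.1, -3.1]
width: 22.6
gripper_force: 59.2
```

```bash
python3 - <<'E'
from h import *
st();go(421,312,165,2.4966)
for n,b in(("top",(170,190,250,270)),("scene",(390,110,470,220))):
    g=get_image(n);crop(g,*b,5,f"pics/p_{n}.png")
E
```

```text
7.25 [424.4 305.1 245.1] [-3.1400e+00  5.0000e-04  2.4859e+00] F [ 0.3 -1.1 -3.1] w 22.6 59.21301305294037 q [-0.87  0.44  0.28  1.86 -0.15  0.86  0.4 ]
go dx 0.69 dy 0.35 dz 8.01 az -0.011 n 2
```

send_rows(series=[{"ax": 0, "ay": 0, "az": -0.011, "dx": 0.69, "dy": 0.35, "dz": 0, "hand": 1}, {"ax": 0, "ay": 0, "az": -0.011, "dx": 0.69, "dy": 0.35, "dz": 1.5, "hand": 1}, {"ax": 0, "ay": 0, "az": -0.011, "dx": 0.69, "dy": 0.35, "dz": 4, "hand": 1}, {"ax": 0, "ay": 0, "az": -0.011, "dx": 0.69, "dy": 0.35, "dz": 4.6, "hand": 1}, {"ax": 0, "ay": 0, "az": -0.011, "dx": 0.69, "dy": 0.35, "dz": 4.6, "hand": 1}, {"ax": 0, "ay": 0, "az": -0.011, "dx": 0.69, "dy": 0.35, "dz": 4.6, "hand": 1}])

```text
clock: 7.95
eef_pos: [421.5, 314.0, 200.2]
tool_rot: [3.14, 0.0, 2.499]
force: [-0.2, 0.1, -4.8]
width: 22.1
gripper_force: 59.3
```

```bash
python3 - <<'E'
from h import *
st();go(421,312,124,2.4966)
a=get_image("scene")["pixels"][110:240,360:490,::-1];b=get_image("wrist")["pixels"][:,:,::-1]
cv2.imwrite("pics/p1.png",np.hstack([cv2.resize(a,(400,400),interpolation=3),b[:,120:520]]))
E
```

```text
7.95 [421.5 314.  200.2] [3.1404e+00 3.0000e-04 2.4986e+00] F [-0.2  0.1 -4.8] w 22.1 59.27363097667694 q [-0.87  0.5   0.25  1.9  -0.18  0.75  0.41]
go dx -0.09 dy -0.19 dz 7.62 az 0.002 n 2
```

View pics/p1.png

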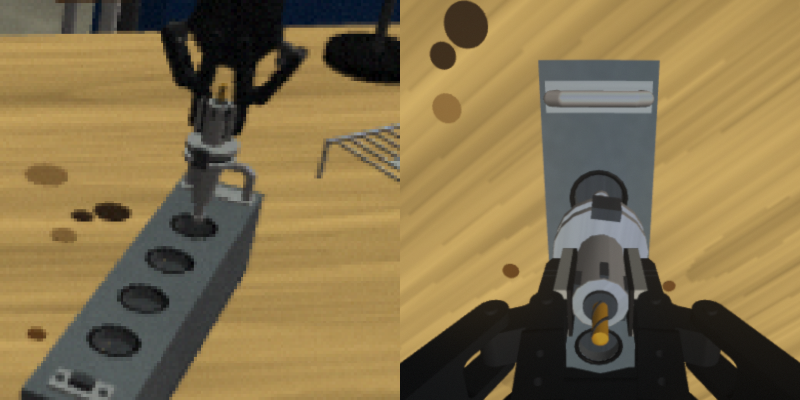

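Drill's stud is over the hole next to the handle in both views (scene crop (197,220), wrist crop (600,185)). Lowering it.

send_rows(series=[{"ax": 0, "ay": 0, "az": 0, "dx": -0.09, "dy": -0.19, "dz": 1.5, "hand": 1}, {"ax": 0, "ay": 0, "az": 0, "dx": -0.09, "dy": -0.19, "dz": 3.5, "hand": 1}, {"ax": 0, "ay": 0, "az": 0, "dx": -0.09, "dy": -0.19, "dz": 5.3, "hand": 1}, {"ax": 0, "ay": 0, "az": 0, "dx": -0.09, "dy": -0.19, "dz": 6.5, "hand": 1}, {"ax": 0, "ay": 0, "az": 0, "dx": -0.09, "dy": -0.19, "dz": 7.2, "hand": 1}, {"ax": 0, "ay": 0, "az": 0, "dx": -0.09, "dy": -0.19, "dz": 7.3, "hand": 1}, {"ax": 0, "ay": 0, "az": 0, "dx": -0.09, "dy": -0.19, "dz": 7.3, "hand": 1}])

```text
clock: 8.75
eef_pos: [420.9, 312.0, 126.9]
tool_rot: [3.141, 0.0, 2.499]
force: [-0.5, -0.6, -3.0]
width: 22.8
gripper_force: 59.6
```

send_rows(series=[{"ax": 0, "ay": 0, "az": 0, "dx": 0, "dy": 0, "dz": 0.1, "hand": 1}, {"ax": 0, "ay": 0, "az": 0, "dx": 0, "dy": 0, "dz": 0.2, "hand": 1}, {"ax": 0, "ay": 0, "az": 0, "dx": 0, "dy": 0, "dz": 0.2, "hand": 1}])

```text
clock: 9.05
eef_pos: [420.6, 311.8, 124.7]
tool_rot: [3.141, 0.0, 2.499]
force: [0.2, 0.4, -3.6]
width: 22.3
gripper_force: 59.6
```

send_rows(series=[{"ax": 0, "ay": 0, "az": 0, "dx": 0, "dy": 0, "dz": 0.05, "hand": 1}, {"ax": 0, "ay": 0, "az": 0, "dx": 0, "dy": 0, "dz": 0.1, "hand": 1}, {"ax": 0, "ay": 0, "az": 0, "dx": 0, "dy": 0, "dz": 0.1, "hand": 1}])

```text
clock: 9.35
eef_pos: [420.7, 311.9, 124.2]
tool_rot: [3.141, -0.0, 2.499]
force: [-1.2, -0.3, 4.5]
width: 22.7
gripper_force: 60.7
```

```bash
python3 -c "
from h import *
st()"
```

```text
9.35 [420.7 311.9 124.2] [ 3.1408e+00 -2.0000e-04  2.4988e+00] F [-1.2 -0.3  4.5] w 22.7 60.73349475860596 q [-0.83  0.61  0.21  1.97 -0.22  0.57  0.45]
```

send_rows(series=[{"ax": 0, "ay": 0, "az": 0, "dx": 0, "dy": 0, "dz": 0, "hand": 0.5}, {"ax": 0, "ay": 0, "az": 0, "dx": 0, "dy": 0, "dz": 0, "hand": 0}, {"ax": 0, "ay": 0, "az": 0, "dx": 0, "dy": 0, "dz": 0, "hand": 0}, {"ax": 0, "ay": 0, "az": 0, "dx": 0, "dy": 0, "dz": 0, "hand": 0}, {"ax": 0, "ay": 0, "az": 0, "dx": 0, "dy": 0, "dz": -1, "hand": 0}, {"ax": 0, "ay": 0, "az": 0, "dx": 0, "dy": 0, "dz": -4, "hand": 0}, {"ax": 0, "ay": 0, "az": 0, "dx": 0, "dy": 0, "dz": -8, "hand": 0}, {"ax": 0, "ay": 0, "az": 0, "dx": 0, "dy": 0, "dz": -12, "hand": 0}, {"ax": 0, "ay": 0, "az": 0, "dx": 0, "dy": 0, "dz": -12, "hand": 0}])

```text
clock: 10.25
eef_pos: [423.6, 313.6, 249.1]
tool_rot: [3.131, 0.003, 2.498]
force: [0.5, 0.3, 0.1]
width: 85.6
gripper_force: 0.0
```

```bash
python3 - <<'E'
from h import *
st();go(497.5,-204.3,240,1.876)
E
```

```text
10.25 [423.6 313.6 249.1] [3.1307e+00 2.7000e-03 2.4984e+00] F [0.5 0.3 0.1] w 85.6 0.0 q [-0.88  0.44  0.28  1.85 -0.15  0.86  0.4 ]
go dx -36.97 dy -37.01 dz 0.91 az 0.622 n 11
```

send_rows(series=[{"ax": 0, "ay": 0, "az": 0.06, "dx": -3, "dy": -3, "dz": 0, "hand": 0}, {"ax": 0, "ay": 0, "az": 0.12, "dx": -6.5, "dy": -6.5, "dz": 0, "hand": 0}, {"ax": 0, "ay": 0, "az": 0.2, "dx": -10, "dy": -10, "dz": 0, "hand": 0}, {"ax": 0, "ay": 0, "az": 0.28, "dx": -13.5, "dy": -13.5, "dz": 0, "hand": 0}, {"ax": 0, "ay": 0, "az": 0.36, "dx": -17, "dy": -17, "dz": 0, "hand": 0}, {"ax": 0, "ay": 0, "az": 0.44, "dx": -20.5, "dy": -20.5, "dz": 0, "hand": 0}, {"ax": 0, "ay": 0, "az": 0.5, "dx": -24, "dy": -24, "dz": 0, "hand": 0}, {"ax": 0, "ay": 0, "az": 0.56, "dx": -27.5, "dy": -27.5, "dz": 0, "hand": 0}, {"ax": 0, "ay": 0, "az": 0.6, "dx": -31, "dy": -31, "dz": 0, "hand": 0}, {"ax": 0, "ay": 0, "az": 0.62, "dx": -34, "dy": -34, "dz": 0, "hand": 0}])

```text
clock: 11.25
eef_pos: [488.5, -167.0, 243.5]
tool_rot: [-3.141, 0.0, 1.876]
force: [0.9, 0.0, -0.4]
width: 85.8
gripper_force: 0.0
```

send_rows(series=[{"ax": 0, "ay": 0, "az": 0, "dx": 0, "dy": 0, "dz": 0, "hand": 0}, {"ax": 0, "ay": 0, "az": 0, "dx": 0, "dy": 0, "dz": 0, "hand": 0}])

```text
clock: 11.45
eef_pos: [488.2, -165.0, 243.1]
tool_rot: [-3.141, -0.001, 1.876]
force: [0.3, 0.4, 0.5]
width: 85.1
gripper_force: 0.0
```

```bash
python3 - <<'E'
from h import *
st();go(497.5,-204.3,230,1.876)
E
```

```text
11.45 [ 488.2 -165.   243.1] [-3.1409e+00 -6.0000e-04  1.8762e+00] F [0.3 0.4 0.5] w 85.1 0.0 q [-0.07  0.46  0.49  1.88 -0.28  0.87  0.87]
go dx -4.02 dy -0.30 dz 1.31 az 0.000 n 1
```

send_rows(series=[{"ax": 0, "ay": 0, "az": 0, "dx": -2, "dy": -0.15, "dz": 0.5, "hand": 0}, {"ax": 0, "ay": 0, "az": 0, "dx": -4, "dy": -0.3, "dz": 1.3, "hand": 0}, {"ax": 0, "ay": 0, "az": 0, "dx": -4.02, "dy": -0.3, "dz": 1.3, "hand": 0}, {"ax": 0, "ay": 0, "az": 0, "dx": -4.02, "dy": -0.3, "dz": 1.3, "hand": 0}])

```text
clock: 11.85
eef_pos: [497.9, -201.5, 230.1]
tool_rot: [-3.141, -0.002, 1.88]
force: [0.2, 0.5, -0.3]
width: 85.2
gripper_force: 0.0
```

```bash
python3 - <<'E'
from h import *
st();go(497.5,-204.3,124,1.876);W=get_image("wrist");p=read_state()["eef_pos"]
g=cv2.cvtColor(W["pixels"],cv2.COLOR_RGB2GRAY)
for y in (265,275,285,295): print(g[y,270:370:2].tolist())
print(proj(W,[497.5,-204.3,163]),proj(W,p))
E
```

```text
11.85 [ 497.9 -201.5  230.1] [-3.1410e+00 -1.9000e-03  1.8805e+00] F [ 0.2  0.5 -0.3] w 85.2 0.0 q [ 0.02  0.51  0.47  1.84 -0.3   0.86  0.94]
go dx -0.25 dy -0.13 dz 10.61 az 0.004 n 3
[163, 159, 158, 153, 151, 156, 161, 163, 156, 158, 166, 109, 64, 70, 70, 71, 79, 88, 92, 96, 101, 101, 106, 108, 109, 110, 112, 112, 112, 108, 111, 110, 108, 106, 105, 119, 156, 159, 142, 156, 163, 163, 164, 167, 166, 165, 165, 167, 171, 172]
[160, 156, 152, 156, 160, 164, 161, 155, 153, 161, 173, 178, 154, 144, 74, 79, 87, 95, 98, 101, 104, 104, 105, 107, 108, 112, 115, 114, 111, 109, 109, 110, 110, 108, 106, 103, 98, 121, 149, 111, 161, 168, 166, 166, 165, 168, 172, 172, 170, 171]
[155, 155, 159, 163, 165, 159, 156, 155, 157, 169, 180, 179, 155, 93, 79, 93, 129, 150, 151, 151, 151, 157, 158, 153, 149, 148, 150, 151, 150, 152, 154, 152, 150, 150, 145, 122, 100, 100, 147, 154, 152, 148, 148, 151, 154, 154, 154, 156, 165, 171]
[158, 162, 167, 162, 156, 156, 159, 161, 165, 172, 176, 173, 147, 126, 150, 150, 151, 151, 155, 157, 152, 117, 88, 98, 71, 69, 106, 124, 115, 100, 141, 151, 151, 150, 153, 158, 156, 150, 108, 150, 152, 156, 157, 158, 158, 158, 159, 159, 158, 156]
[[316.96430234 217.2997409 ]] [[318.72380188 264.88914895]]
```

send_rows(series=[{"ax": 0, "ay": 0, "az": 0, "dx": -0.25, "dy": -0.1, "dz": 3, "hand": 0}, {"ax": 0, "ay": 0, "az": 0, "dx": -0.25, "dy": -0.1, "dz": 7, "hand": 0}, {"ax": 0, "ay": 0, "az": 0, "dx": -0.25, "dy": -0.1, "dz": 10.2, "hand": 0}, {"ax": 0, "ay": 0, "az": 0, "dx": -0.25, "dy": -0.1, "dz": 10.6, "hand": 0}, {"ax": 0, "ay": 0, "az": 0, "dx": -0.25, "dy": -0.1, "dz": 10.6, "hand": 0}, {"ax": 0, "ay": 0, "az": 0, "dx": -0.25, "dy": -0.1, "dz": 10.6, "hand": 1}, {"ax": 0, "ay": 0, "az": 0, "dx": -0.25, "dy": -0.1, "dz": 10.6, "hand": 1}, {"ax": 0, "ay": 0, "az": 0, "dx": -0.25, "dy": -0.1, "dz": 10.6, "hand": 1}, {"ax": 0, "ay": 0, "az": 0, "dx": -0.25, "dy": -0.1, "dz": 10.6, "hand": 1}, {"ax": 0, "ay": 0, "az": 0, "dx": -0.25, "dy": -0.1, "dz": 10.6, "hand": 1}])

```text
clock: 12.9
eef_pos: [498.9, -206.4, 126.2]
tool_rot: [3.139, 0.001, 1.879]
force: [-1.4, 0.4, 6.9]
width: 48.5
gripper_force: 61.1
```

send_rows(series=[{"ax": 0, "ay": 0, "az": 0, "dx": 0, "dy": 0, "dz": 0, "hand": 1}, {"ax": 0, "ay": 0, "az": 0, "dx": 0, "dy": 0, "dz": 0, "hand": 1}, {"ax": 0, "ay": 0, "az": 0, "dx": 0, "dy": 0, "dz": 0, "hand": 1}])

```text
clock: 13.2
eef_pos: [498.9, -206.4, 126.2]
tool_rot: [3.139, 0.001, 1.879]
force: [-1.5, 0.0, 7.0]
width: 49.1
gripper_force: 61.1
```

send_rows(series=[{"ax": 0, "ay": 0, "az": 0, "dx": 0, "dy": 0, "dz": -0.5, "hand": 1}, {"ax": 0, "ay": 0, "az": 0, "dx": 0, "dy": 0, "dz": -2, "hand": 1}, {"ax": 0, "ay": 0, "az": 0, "dx": 0, "dy": 0, "dz": -4, "hand": 1}, {"ax": 0, "ay": 0, "az": 0, "dx": 0, "dy": 0, "dz": -6, "hand": 1}, {"ax": 0, "ay": 0, "az": 0, "dx": 0, "dy": 0, "dz": -8, "hand": 1}, {"ax": 0, "ay": 0, "az": 0, "dx": 0, "dy": 0, "dz": -10, "hand": 1}, {"ax": 0, "ay": 0, "az": 0, "dx": 0, "dy": 0, "dz": -11.5, "hand": 1}, {"ax": 0, "ay": 0, "az": 0, "dx": 0, "dy": 0, "dz": -12, "hand": 1}, {"ax": 0, "ay": 0, "az": 0, "dx": 0, "dy": 0, "dz": -12, "hand": 1}])

```text
clock: 14.1
eef_pos: [497.8, -206.0, 244.7]
tool_rot: [3.141, -0.0, 1.879]
force: [-0.5, 0.2, -6.1]
width: 48.9
gripper_force: 63.3
```

```bash
python3 - <<'E'
from h import *
st();go(480.6,267.3,247,2.4966);W=get_image("wrist");p=read_state()["eef_pos"]
a=W["pixels"][:,120:520,::-1].copy()
for h in(14,40): print(h,proj(W,p+[0,0,h])-[[120,0]])
b=get_image("scene")["pixels"][110:260,190:340,::-1]
cv2.imwrite("pics/p2.png",np.hstack([cv2.resize(b,(400,400),interpolation=3),a]))
E
```

```text
14.1 [ 497.8 -206.   244.7] [ 3.1412 -0.      1.8789] F [-0.5  0.2 -6.1] w 48.9 63.264251947402954 q [ 0.01  0.49  0.49  1.82 -0.29  0.9   0.94]
go dx 45.62 dy 12.71 dz -0.23 az -0.618 n 10
14 [[197.5545393 279.4851765]]
40 [[197.1150433  317.66813986]]
```

View pics/p2.png

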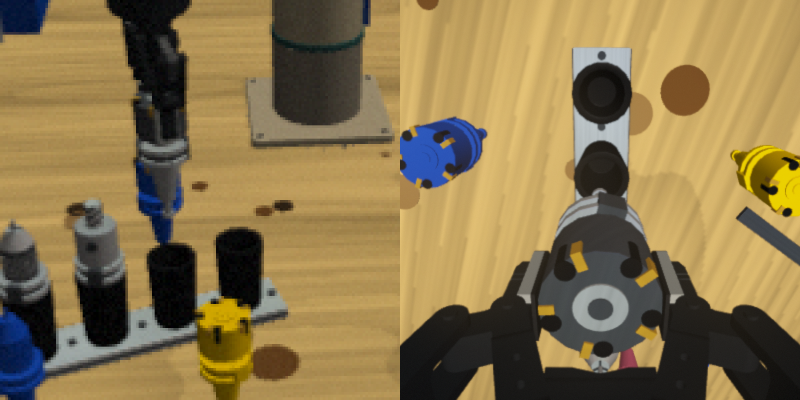

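Face mill is held upright (wrist crop centre (602,308)), ~2 mm forward of the TCP along the row; two sleeves now empty.

send_rows(series=[{"ax": 0, "ay": 0, "az": -0.02, "dx": 1.5, "dy": 0.42, "dz": 0, "hand": 1}, {"ax": 0, "ay": 0, "az": -0.08, "dx": 5, "dy": 1.4, "dz": 0, "hand": 1}, {"ax": 0, "ay": 0, "az": -0.15, "dx": 9.5, "dy": 2.65, "dz": 0, "hand": 1}, {"ax": 0, "ay": 0, "az": -0.22, "dx": 14, "dy": 3.9, "dz": 0, "hand": 1}, {"ax": 0, "ay": 0, "az": -0.29, "dx": 18.5, "dy": 5.15, "dz": 0, "hand": 1}, {"ax": 0, "ay": 0, "az": -0.36, "dx": 23, "dy": 6.4, "dz": 0, "hand": 1}, {"ax": 0, "ay": 0, "az": -0.43, "dx": 27.5, "dy": 7.66, "dz": 0, "hand": 1}, {"ax": 0, "ay": 0, "az": -0.5, "dx": 32, "dy": 8.9, "dz": 0, "hand": 1}, {"ax": 0, "ay": 0, "az": -0.56, "dx": 36.5, "dy": 10.2, "dz": 0, "hand": 1}, {"ax": 0, "ay": 0, "az": -0.61, "dx": 40.5, "dy": 11.3, "dz": 0, "hand": 1}])

```text
clock: 15.2
eef_pos: [481.1, 217.5, 243.6]
tool_rot: [-3.141, -0.002, 2.494]
force: [1.3, -0.7, -6.6]
width: 48.5
gripper_force: 63.3
```

send_rows(series=[{"ax": 0, "ay": 0, "az": 0, "dx": 0, "dy": 0, "dz": 0, "hand": 1}, {"ax": 0, "ay": 0, "az": 0, "dx": 0, "dy": 0, "dz": 0, "hand": 1}])

```text
clock: 15.4
eef_pos: [481.2, 215.8, 243.4]
tool_rot: [-3.14, -0.001, 2.493]
force: [-0.5, -1.4, -6.0]
width: 48.4
gripper_force: 63.9
```

```bash
python3 - <<'E'
from h import *
st();go(481.8,266.4,245,2.4966)
E
```

```text
15.4 [481.2 215.8 243.4] [-3.1395e+00 -1.5000e-03  2.4931e+00] F [-0.5 -1.4 -6. ] w 48.4 63.93729329109192 q [-0.68  0.45  0.3   1.85 -0.17  0.87  0.62]
go dx 3.01 dy 4.07 dz -0.16 az -0.004 n 2
```

send_rows(series=[{"ax": 0, "ay": 0, "az": -0.004, "dx": 1.2, "dy": 1.6, "dz": -0.1, "hand": 1}, {"ax": 0, "ay": 0, "az": -0.004, "dx": 2.4, "dy": 3.3, "dz": -0.1, "hand": 1}, {"ax": 0, "ay": 0, "az": -0.004, "dx": 3.01, "dy": 4.07, "dz": 0, "hand": 1}, {"ax": 0, "ay": 0, "az": -0.004, "dx": 3.01, "dy": 4.07, "dz": 2, "hand": 1}, {"ax": 0, "ay": 0, "az": -0.004, "dx": 3.01, "dy": 4.07, "dz": 4.2, "hand": 1}, {"ax": 0, "ay": 0, "az": -0.004, "dx": 3.01, "dy": 4.07, "dz": 4.5, "hand": 1}, {"ax": 0, "ay": 0, "az": -0.004, "dx": 3.01, "dy": 4.07, "dz": 4.5, "hand": 1}])

```text
clock: 16.1
eef_pos: [483.3, 263.3, 198.9]
tool_rot: [-3.139, -0.0, 2.491]
force: [0.4, -0.6, -6.7]
width: 48.6
gripper_force: 64.0
```

```bash
python3 - <<'E'
from h import *
st();go(481.8,266.4,128,2.4966)
E
```

```text
16.1 [483.3 263.3 198.9] [-3.1391e+00 -4.0000e-04  2.4914e+00] F [ 0.4 -0.6 -6.7] w 48.6 63.98202180862427 q [-0.73  0.54  0.27  1.84 -0.2   0.79  0.56]
go dx 0.30 dy 0.15 dz 7.09 az -0.005 n 2
```

send_rows(series=[{"ax": 0, "ay": 0, "az": -0.005, "dx": 0.3, "dy": 0.15, "dz": 0, "hand": 1}, {"ax": 0, "ay": 0, "az": -0.005, "dx": 0.3, "dy": 0.15, "dz": 0.8, "hand": 1}, {"ax": 0, "ay": 0, "az": -0.005, "dx": 0.3, "dy": 0.15, "dz": 2.5, "hand": 1}, {"ax": 0, "ay": 0, "az": -0.005, "dx": 0.3, "dy": 0.15, "dz": 4, "hand": 1}, {"ax": 0, "ay": 0, "az": -0.005, "dx": 0.3, "dy": 0.15, "dz": 4.5, "hand": 1}, {"ax": 0, "ay": 0, "az": -0.005, "dx": 0.3, "dy": 0.15, "dz": 4.5, "hand": 1}])

```text
clock: 16.7
eef_pos: [481.9, 267.5, 154.0]
tool_rot: [-3.141, -0.0, 2.498]
force: [-0.0, 0.3, -5.5]
width: 48.6
gripper_force: 64.0
```

```bash
python3 - <<'E'
from h import *
st();go(481.8,266.4,128,2.4966)
E
```

```text
16.7 [481.9 267.5 154. ] [-3.1406e+00 -4.0000e-04  2.4978e+00] F [-0.   0.3 -5.5] w 48.6 63.98308038711548 q [-0.72  0.6   0.25  1.88 -0.22  0.69  0.58]
go dx -0.06 dy -0.10 dz 2.60 az 0.001 n 1
```

send_rows(series=[{"ax": 0, "ay": 0, "az": 0, "dx": -0.06, "dy": -0.1, "dz": 0.8, "hand": 1}, {"ax": 0, "ay": 0, "az": 0, "dx": -0.06, "dy": -0.1, "dz": 1.6, "hand": 1}, {"ax": 0, "ay": 0, "az": 0, "dx": -0.06, "dy": -0.1, "dz": 2.2, "hand": 1}, {"ax": 0, "ay": 0, "az": 0, "dx": -0.06, "dy": -0.1, "dz": 2.5, "hand": 1}, {"ax": 0, "ay": 0, "az": 0, "dx": -0.06, "dy": -0.1, "dz": 2.6, "hand": 1}, {"ax": 0, "ay": 0, "az": 0, "dx": -0.06, "dy": -0.1, "dz": 2.6, "hand": 1}])

```text
clock: 17.3
eef_pos: [482.1, 266.5, 128.3]
tool_rot: [-3.142, -0.0, 2.498]
force: [-0.6, -0.3, -6.8]
width: 48.8
gripper_force: 64.0
```

send_rows(series=[{"ax": 0, "ay": 0, "az": 0, "dx": 0, "dy": 0, "dz": 0.1, "hand": 1}, {"ax": 0, "ay": 0, "az": 0, "dx": 0, "dy": 0, "dz": 0.1, "hand": 1}])

```text
clock: 17.5
eef_pos: [482.2, 266.6, 127.6]
tool_rot: [3.141, 0.0, 2.498]
force: [1.1, 0.2, -6.1]
width: 48.7
gripper_force: 64.0
```

send_rows(series=[{"ax": 0, "ay": 0, "az": 0, "dx": 0, "dy": 0, "dz": 0.1, "hand": 1}, {"ax": 0, "ay": 0, "az": 0, "dx": 0, "dy": 0, "dz": 0.15, "hand": 1}, {"ax": 0, "ay": 0, "az": 0, "dx": 0, "dy": 0, "dz": 0.15, "hand": 1}])

```text
clock: 17.8
eef_pos: [482.2, 266.6, 126.3]
tool_rot: [3.141, 0.0, 2.498]
force: [-0.8, -0.8, -1.3]
width: 49.1
gripper_force: 64.5
```

send_rows(series=[{"ax": 0, "ay": 0, "az": 0, "dx": 0, "dy": 0, "dz": 0.05, "hand": 1}, {"ax": 0, "ay": 0, "az": 0, "dx": 0, "dy": 0, "dz": 0.05, "hand": 1}])

```text
clock: 18.0
eef_pos: [482.2, 266.6, 126.3]
tool_rot: [3.141, -0.0, 2.498]
force: [-2.5, -0.7, 5.2]
width: 48.8
gripper_force: 65.2
```

send_rows(series=[{"ax": 0, "ay": 0, "az": 0, "dx": 0, "dy": 0, "dz": 0, "hand": 0.3}, {"ax": 0, "ay": 0, "az": 0, "dx": 0, "dy": 0, "dz": 0, "hand": 0}, {"ax": 0, "ay": 0, "az": 0, "dx": 0, "dy": 0, "dz": 0, "hand": 0}, {"ax": 0, "ay": 0, "az": 0, "dx": 0, "dy": 0, "dz": 0, "hand": 0}, {"ax": 0, "ay": 0, "az": 0, "dx": 0, "dy": 0, "dz": 0, "hand": 0}, {"ax": 0, "ay": 0, "az": 0, "dx": 0, "dy": 0, "dz": -1, "hand": 0}, {"ax": 0, "ay": 0, "az": 0, "dx": 0, "dy": 0, "dz": -4, "hand": 0}, {"ax": 0, "ay": 0, "az": 0, "dx": 0, "dy": 0, "dz": -8, "hand": 0}, {"ax": 0, "ay": 0, "az": 0, "dx": 0, "dy": 0, "dz": -12, "hand": 0}, {"ax": 0, "ay": 0, "az": 0, "dx": 0, "dy": 0, "dz": -12, "hand": 0}])

```text
clock: 19.0
eef_pos: [485.6, 267.8, 251.5]
tool_rot: [3.131, 0.004, 2.497]
force: [1.4, 0.4, -0.6]
width: 85.5
gripper_force: 0.0
```

```bash
python3 - <<'E'
from h import *
st();go(520,-275.8,240,1.876)
E
```

```text
19.0 [485.6 267.8 251.5] [3.1309 0.0043 2.4974] F [ 1.4  0.4 -0.6] w 85.5 0.0 q [-0.75  0.48  0.3   1.78 -0.17  0.9   0.54]
go dx -35.40 dy -41.40 dz 1.15 az 0.621 n 11
```

send_rows(series=[{"ax": 0, "ay": 0, "az": 0.06, "dx": -2.6, "dy": -3, "dz": 0, "hand": 0}, {"ax": 0, "ay": 0, "az": 0.12, "dx": -5.8, "dy": -6.8, "dz": 0, "hand": 0}, {"ax": 0, "ay": 0, "az": 0.2, "dx": -9, "dy": -10.5, "dz": 0, "hand": 0}, {"ax": 0, "ay": 0, "az": 0.28, "dx": -12.2, "dy": -14.3, "dz": 0, "hand": 0}, {"ax": 0, "ay": 0, "az": 0.36, "dx": -15.4, "dy": -18, "dz": 0, "hand": 0}, {"ax": 0, "ay": 0, "az": 0.44, "dx": -18.6, "dy": -21.8, "dz": 0, "hand": 0}, {"ax": 0, "ay": 0, "az": 0.5, "dx": -21.8, "dy": -25.5, "dz": 0, "hand": 0}, {"ax": 0, "ay": 0, "az": 0.56, "dx": -25, "dy": -29.3, "dz": 0, "hand": 0}, {"ax": 0, "ay": 0, "az": 0.6, "dx": -28.2, "dy": -33, "dz": 0, "hand": 0}, {"ax": 0, "ay": 0, "az": 0.62, "dx": -31.5, "dy": -36.8, "dz": 0, "hand": 0}])

```text
clock: 20.0
eef_pos: [512.9, -218.2, 245.6]
tool_rot: [3.141, -0.0, 1.877]
force: [1.4, 0.1, -0.2]
width: 85.1
gripper_force: 0.0
```

send_rows(series=[{"ax": 0, "ay": 0, "az": 0, "dx": 0, "dy": 0, "dz": 0, "hand": 0}, {"ax": 0, "ay": 0, "az": 0, "dx": 0, "dy": 0, "dz": 0, "hand": 0}])

```text
clock: 20.2
eef_pos: [512.4, -217.9, 245.3]
tool_rot: [-3.141, -0.0, 1.874]
force: [-0.5, 0.7, 0.0]
width: 85.0
gripper_force: 0.0
```

```bash
python3 - <<'E'
from h import *
st();go(520,-275.3,240,1.876)
E
```

```text
20.2 [ 512.4 -217.9  245.3] [-3.1411e+00 -3.0000e-04  1.8745e+00] F [-0.5  0.7  0. ] w 85.0 0.0 q [ 0.03  0.52  0.49  1.77 -0.29  0.92  0.95]
go dx -5.70 dy -0.99 dz 0.53 az -0.002 n 2
```

send_rows(series=[{"ax": 0, "ay": 0, "az": 0, "dx": -2.5, "dy": -0.4, "dz": 0.5, "hand": 0}, {"ax": 0, "ay": 0, "az": 0, "dx": -5, "dy": -0.9, "dz": 0.5, "hand": 0}, {"ax": 0, "ay": 0, "az": 0, "dx": -5.7, "dy": -0.99, "dz": 0.5, "hand": 0}, {"ax": 0, "ay": 0, "az": 0, "dx": -5.7, "dy": -0.99, "dz": 0.5, "hand": 0}, {"ax": 0, "ay": 0, "az": 0, "dx": -5.7, "dy": -0.99, "dz": 0.5, "hand": 0}])

```text
clock: 20.7
eef_pos: [521.2, -271.5, 240.2]
tool_rot: [3.141, -0.002, 1.88]
force: [0.5, 0.6, -0.3]
width: 85.3
gripper_force: 0.0
```

```bash
python3 - <<'E'
from h import *
st();go(520,-275.3,124,1.876)
E
```

```text
20.7 [ 521.2 -271.5  240.2] [ 3.1414e+00 -2.0000e-03  1.8800e+00] F [ 0.5  0.6 -0.3] w 85.3 0.0 q [ 0.13  0.57  0.48  1.69 -0.31  0.95  1.04]
go dx -0.32 dy -0.23 dz 11.62 az 0.004 n 3
```

send_rows(series=[{"ax": 0, "ay": 0, "az": 0.004, "dx": -0.15, "dy": -0.15, "dz": 3, "hand": 0}, {"ax": 0, "ay": 0, "az": 0.004, "dx": -0.15, "dy": -0.15, "dz": 5, "hand": 0}, {"ax": 0, "ay": 0, "az": 0.004, "dx": -0.15, "dy": -0.15, "dz": 5, "hand": 0}, {"ax": 0, "ay": 0, "az": 0.004, "dx": -0.15, "dy": -0.15, "dz": 5, "hand": 0}])

```text
clock: 21.1
eef_pos: [520.3, -274.5, 190.8]
tool_rot: [3.142, -0.001, 1.875]
force: [0.0, -0.0, 0.9]
width: 85.4
gripper_force: 0.0
```

```bash
python3 - <<'E'
from h import *
st();go(520,-275.3,124,1.876)
E
```

```text
21.1 [ 520.3 -274.5  190.8] [ 3.1415e+00 -8.0000e-04  1.8754e+00] F [ 0.  -0.   0.9] w 85.4 0.0 q [ 0.16  0.63  0.45  1.75 -0.35  0.85  1.07]
go dx -0.07 dy -0.05 dz 6.68 az -0.001 n 2
```

send_rows(series=[{"ax": 0, "ay": 0, "az": 0, "dx": 0, "dy": 0, "dz": 3, "hand": 0}, {"ax": 0, "ay": 0, "az": 0, "dx": 0, "dy": 0, "dz": 6, "hand": 0}, {"ax": 0, "ay": 0, "az": 0, "dx": 0, "dy": 0, "dz": 6.6, "hand": 0}, {"ax": 0, "ay": 0, "az": 0, "dx": 0, "dy": 0, "dz": 6.6, "hand": 0}, {"ax": 0, "ay": 0, "az": 0, "dx": 0, "dy": 0, "dz": 6.6, "hand": 1}, {"ax": 0, "ay": 0, "az": 0, "dx": 0, "dy": 0, "dz": 6.6, "hand": 1}, {"ax": 0, "ay": 0, "az": 0, "dx": 0, "dy": 0, "dz": 6.6, "hand": 1}, {"ax": 0, "ay": 0, "az": 0, "dx": 0, "dy": 0, "dz": 6.6, "hand": 1}, {"ax": 0, "ay": 0, "az": 0, "dx": 0, "dy": 0, "dz": 6.6, "hand": 1}, {"ax": 0, "ay": 0, "az": 0, "dx": 0, "dy": 0, "dz": 6.6, "hand": 1}])

```text
clock: 22.1
eef_pos: [521.0, -276.2, 126.1]
tool_rot: [3.139, 0.002, 1.874]
force: [0.1, 0.1, 6.5]
width: 41.0
gripper_force: 59.9
```

send_rows(series=[{"ax": 0, "ay": 0, "az": 0, "dx": 0, "dy": 0, "dz": 0, "hand": 1}, {"ax": 0, "ay": 0, "az": 0, "dx": 0, "dy": 0, "dz": 0, "hand": 1}])

```text
clock: 22.3
eef_pos: [521.0, -276.2, 126.0]
tool_rot: [3.139, 0.002, 1.874]
force: [-0.6, 0.5, 6.8]
width: 40.7
gripper_force: 59.9
```

send_rows(series=[{"ax": 0, "ay": 0, "az": 0, "dx": 0, "dy": 0, "dz": -0.5, "hand": 1}, {"ax": 0, "ay": 0, "az": 0, "dx": 0, "dy": 0, "dz": -2, "hand": 1}, {"ax": 0, "ay": 0, "az": 0, "dx": 0, "dy": 0, "dz": -4, "hand": 1}, {"ax": 0, "ay": 0, "az": 0, "dx": 0, "dy": 0, "dz": -6, "hand": 1}, {"ax": 0, "ay": 0, "az": 0, "dx": 0, "dy": 0, "dz": -8, "hand": 1}, {"ax": 0, "ay": 0, "az": 0, "dx": 0, "dy": 0, "dz": -10, "hand": 1}, {"ax": 0, "ay": 0, "az": 0, "dx": 0, "dy": 0, "dz": -11.5, "hand": 1}, {"ax": 0, "ay": 0, "az": 0, "dx": 0, "dy": 0, "dz": -12, "hand": 1}, {"ax": 0, "ay": 0, "az": 0, "dx": 0, "dy": 0, "dz": -12, "hand": 1}])

```text
clock: 23.2
eef_pos: [519.8, -275.7, 244.7]
tool_rot: [3.141, 0.0, 1.874]
force: [-0.3, 0.1, -4.3]
width: 40.8
gripper_force: 61.2
```

```bash
python3 - <<'E'
from h import *
st();go(540.8,222,245,2.4966);W=get_image("wrist");p=read_state()["eef_pos"]
a=W["pixels"][:,120:520,::-1].copy()
for h in(33,37,55): print(h,proj(W,p+[0,0,h])-[[120,0]])
b=get_image("scene")["pixels"][110:260,340:490,::-1]
cv2.imwrite("pics/p3.png",np.hstack([cv2.resize(b,(400,400),interpolation=3),a]))
E
```

```text
23.2 [ 519.8 -275.7  244.7] [3.1414e+00 1.0000e-04 1.8739e+00] F [-0.3  0.1 -4.3] w 40.8 61.21939301490784 q [ 0.14  0.56  0.48  1.69 -0.31  0.96  1.04]
go dx 46.88 dy 16.86 dz -0.03 az -0.623 n 10
33 [[197.34023501 305.90275574]]
37 [[197.26601478 312.40069813]]
55 [[196.87396142 346.82436467]]
```

View pics/p3.png

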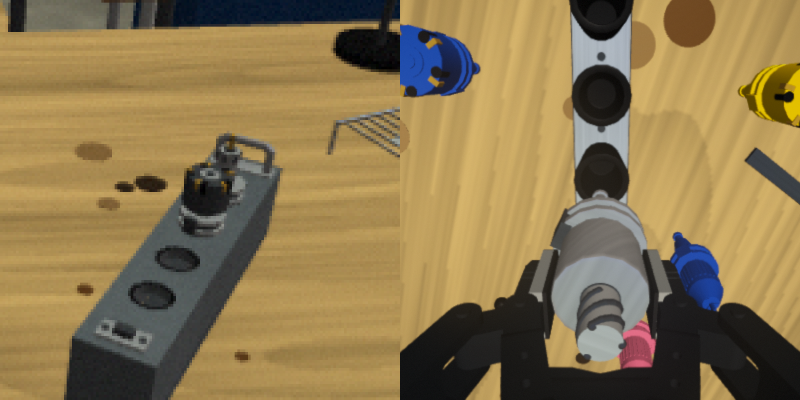

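Drill and face mill stand flush in the first two holes; end mill held centred (603,344 for its tip, predicted row ≈343).

send_rows(series=[{"ax": 0, "ay": 0, "az": -0.02, "dx": 1.5, "dy": 0.54, "dz": 0, "hand": 1}, {"ax": 0, "ay": 0, "az": -0.08, "dx": 5, "dy": 1.8, "dz": 0, "hand": 1}, {"ax": 0, "ay": 0, "az": -0.15, "dx": 9.5, "dy": 3.4, "dz": 0, "hand": 1}, {"ax": 0, "ay": 0, "az": -0.22, "dx": 14, "dy": 5, "dz": 0, "hand": 1}, {"ax": 0, "ay": 0, "az": -0.29, "dx": 18.5, "dy": 6.65, "dz": 0, "hand": 1}, {"ax": 0, "ay": 0, "az": -0.36, "dx": 23, "dy": 8.3, "dz": 0, "hand": 1}, {"ax": 0, "ay": 0, "az": -0.43, "dx": 27.5, "dy": 9.9, "dz": 0, "hand": 1}, {"ax": 0, "ay": 0, "az": -0.5, "dx": 32, "dy": 11.5, "dz": 0, "hand": 1}, {"ax": 0, "ay": 0, "az": -0.56, "dx": 36.5, "dy": 13.1, "dz": 0, "hand": 1}, {"ax": 0, "ay": 0, "az": -0.61, "dx": 40.5, "dy": 14.6, "dz": 0, "hand": 1}])

```text
clock: 24.3
eef_pos: [536.7, 158.2, 243.7]
tool_rot: [-3.141, -0.002, 2.489]
force: [2.0, -0.2, -4.8]
width: 40.4
gripper_force: 61.3
```

send_rows(series=[{"ax": 0, "ay": 0, "az": 0, "dx": 0, "dy": 0, "dz": 0, "hand": 1}, {"ax": 0, "ay": 0, "az": 0, "dx": 0, "dy": 0, "dz": 0, "hand": 1}])

```text
clock: 24.5
eef_pos: [536.9, 156.7, 243.4]
tool_rot: [-3.14, -0.002, 2.488]
force: [-0.1, -0.5, -4.1]
width: 40.2
gripper_force: 61.7
```

```bash
python3 - <<'E'
from h import *
st();go(541,222,245,2.4966)
E
```

```text
24.5 [536.9 156.7 243.4] [-3.1400e+00 -1.8000e-03  2.4884e+00] F [-0.1 -0.5 -4.1] w 40.2 61.696311235427856 q [-0.54  0.5   0.31  1.76 -0.19  0.91  0.77]
go dx 3.65 dy 5.44 dz -0.16 az -0.008 n 2
```

send_rows(series=[{"ax": 0, "ay": 0, "az": -0.004, "dx": 1, "dy": 1.5, "dz": -0.1, "hand": 1}, {"ax": 0, "ay": 0, "az": -0.008, "dx": 2.2, "dy": 3.3, "dz": -0.1, "hand": 1}, {"ax": 0, "ay": 0, "az": -0.008, "dx": 3.2, "dy": 4.8, "dz": 0, "hand": 1}, {"ax": 0, "ay": 0, "az": -0.008, "dx": 3.65, "dy": 5.44, "dz": 1, "hand": 1}, {"ax": 0, "ay": 0, "az": -0.008, "dx": 3.65, "dy": 5.44, "dz": 3, "hand": 1}, {"ax": 0, "ay": 0, "az": -0.008, "dx": 3.65, "dy": 5.44, "dz": 4.4, "hand": 1}, {"ax": 0, "ay": 0, "az": -0.008, "dx": 3.65, "dy": 5.44, "dz": 4.4, "hand": 1}, {"ax": 0, "ay": 0, "az": -0.008, "dx": 3.65, "dy": 5.44, "dz": 4.4, "hand": 1}])

```text
clock: 25.3
eef_pos: [542.7, 218.9, 200.0]
tool_rot: [-3.14, -0.0, 2.491]
force: [0.3, -0.2, -4.0]
width: 40.2
gripper_force: 61.8
```

```bash
python3 - <<'E'
from h import *
st();go(541,222,128,2.4966)
E
```

```text
25.3 [542.7 218.9 200. ] [-3.1403e+00 -1.0000e-04  2.4908e+00] F [ 0.3 -0.2 -4. ] w 40.2 61.78637623786926 q [-0.61  0.59  0.29  1.74 -0.21  0.84  0.69]
go dx 0.32 dy 0.14 dz 7.20 az -0.006 n 2
```

send_rows(series=[{"ax": 0, "ay": 0, "az": -0.005, "dx": 0.28, "dy": 0.1, "dz": 0, "hand": 1}, {"ax": 0, "ay": 0, "az": -0.005, "dx": 0.28, "dy": 0.1, "dz": 0.8, "hand": 1}, {"ax": 0, "ay": 0, "az": -0.005, "dx": 0.28, "dy": 0.1, "dz": 2.5, "hand": 1}, {"ax": 0, "ay": 0, "az": -0.005, "dx": 0.28, "dy": 0.1, "dz": 4, "hand": 1}, {"ax": 0, "ay": 0, "az": -0.005, "dx": 0.28, "dy": 0.1, "dz": 4.5, "hand": 1}, {"ax": 0, "ay": 0, "az": -0.005, "dx": 0.28, "dy": 0.1, "dz": 4.5, "hand": 1}])

```text
clock: 25.9
eef_pos: [540.7, 222.0, 154.8]
tool_rot: [-3.14, -0.001, 2.497]
force: [-0.2, -0.9, -4.4]
width: 40.4
gripper_force: 61.8
```

```bash
python3 - <<'E'
from h import *
st();go(541,222,128,2.4966)
E
```

```text
25.9 [540.7 222.  154.8] [-3.1404e+00 -7.0000e-04  2.4968e+00] F [-0.2 -0.9 -4.4] w 40.4 61.78696274757385 q [-0.6   0.64  0.26  1.79 -0.23  0.74  0.71]
go dx -0.02 dy 0.01 dz 2.68 az 0.000 n 1
```

send_rows(series=[{"ax": 0, "ay": 0, "az": 0, "dx": 0, "dy": 0, "dz": 0.8, "hand": 1}, {"ax": 0, "ay": 0, "az": 0, "dx": 0, "dy": 0, "dz": 1.6, "hand": 1}, {"ax": 0, "ay": 0, "az": 0, "dx": 0, "dy": 0, "dz": 2.2, "hand": 1}, {"ax": 0, "ay": 0, "az": 0, "dx": 0, "dy": 0, "dz": 2.6, "hand": 1}, {"ax": 0, "ay": 0, "az": 0, "dx": 0, "dy": 0, "dz": 2.75, "hand": 1}, {"ax": 0, "ay": 0, "az": 0, "dx": 0, "dy": 0, "dz": 2.75, "hand": 1}])

```text
clock: 26.5
eef_pos: [541.1, 222.1, 127.7]
tool_rot: [-3.141, -0.0, 2.497]
force: [-0.3, 0.0, -4.4]
width: 40.9
gripper_force: 61.8
```

send_rows(series=[{"ax": 0, "ay": 0, "az": 0, "dx": 0, "dy": 0, "dz": 0.05, "hand": 1}, {"ax": 0, "ay": 0, "az": 0, "dx": 0, "dy": 0, "dz": 0.1, "hand": 1}, {"ax": 0, "ay": 0, "az": 0, "dx": 0, "dy": 0, "dz": 0.1, "hand": 1}])

```text
clock: 26.8
eef_pos: [541.3, 222.2, 127.1]
tool_rot: [3.141, 0.0, 2.497]
force: [-0.1, 0.8, -3.9]
width: 40.5
gripper_force: 61.8
```

send_rows(series=[{"ax": 0, "ay": 0, "az": 0, "dx": 0, "dy": 0, "dz": 0.08, "hand": 1}, {"ax": 0, "ay": 0, "az": 0, "dx": 0, "dy": 0, "dz": 0.15, "hand": 1}, {"ax": 0, "ay": 0, "az": 0, "dx": 0, "dy": 0, "dz": 0.15, "hand": 1}])

```text
clock: 27.1
eef_pos: [541.3, 222.3, 126.1]
tool_rot: [3.141, -0.0, 2.497]
force: [-1.8, -0.8, 3.2]
width: 40.4
gripper_force: 62.6
```

Seated (126.1, same as at the pick). Release, rise and go to the chuck.

send_rows(series=[{"ax": 0, "ay": 0, "az": 0, "dx": 0, "dy": 0, "dz": 0, "hand": 0.3}, {"ax": 0, "ay": 0, "az": 0, "dx": 0, "dy": 0, "dz": 0, "hand": 0}, {"ax": 0, "ay": 0, "az": 0, "dx": 0, "dy": 0, "dz": 0, "hand": 0}, {"ax": 0, "ay": 0, "az": 0, "dx": 0, "dy": 0, "dz": 0, "hand": 0}, {"ax": 0, "ay": 0, "az": 0, "dx": 0, "dy": 0, "dz": 0, "hand": 0}, {"ax": 0, "ay": 0, "az": 0, "dx": 0, "dy": 0, "dz": -1, "hand": 0}, {"ax": 0, "ay": 0, "az": 0, "dx": 0, "dy": 0, "dz": -4, "hand": 0}, {"ax": 0, "ay": 0, "az": 0, "dx": 0, "dy": 0, "dz": -8, "hand": 0}, {"ax": 0, "ay": 0, "az": 0, "dx": 0, "dy": 0, "dz": -12, "hand": 0}, {"ax": 0, "ay": 0, "az": 0, "dx": 0, "dy": 0, "dz": -12, "hand": 0}])

```text
clock: 28.1
eef_pos: [544.9, 223.1, 251.8]
tool_rot: [3.131, 0.006, 2.496]
force: [0.9, -0.1, 1.0]
width: 85.3
gripper_force: 0.0
```

```bash
python3 - <<'E'
from h import *
st();go(542.5,-347.2,240,1.876)
E
```

```text
28.1 [544.9 223.1 251.8] [3.1314 0.0058 2.4964] F [ 0.9 -0.1  1. ] w 85.3 0.0 q [-0.63  0.53  0.31  1.69 -0.19  0.94  0.67]
go dx -34.11 dy -45.70 dz 1.18 az 0.620 n 12
```

send_rows(series=[{"ax": 0, "ay": 0, "az": 0.06, "dx": -2.4, "dy": -3.2, "dz": 0, "hand": 0}, {"ax": 0, "ay": 0, "az": 0.12, "dx": -5.3, "dy": -7.1, "dz": 0, "hand": 0}, {"ax": 0, "ay": 0, "az": 0.2, "dx": -8.2, "dy": -11, "dz": 0, "hand": 0}, {"ax": 0, "ay": 0, "az": 0.28, "dx": -11.1, "dy": -14.9, "dz": 0, "hand": 0}, {"ax": 0, "ay": 0, "az": 0.36, "dx": -14, "dy": -18.8, "dz": 0, "hand": 0}, {"ax": 0, "ay": 0, "az": 0.44, "dx": -16.9, "dy": -22.7, "dz": 0, "hand": 0}, {"ax": 0, "ay": 0, "az": 0.5, "dx": -19.8, "dy": -26.6, "dz": 0, "hand": 0}, {"ax": 0, "ay": 0, "az": 0.56, "dx": -22.7, "dy": -30.5, "dz": 0, "hand": 0}, {"ax": 0, "ay": 0, "az": 0.6, "dx": -25.6, "dy": -34.4, "dz": 0, "hand": 0}, {"ax": 0, "ay": 0, "az": 0.62, "dx": -28.5, "dy": -38.3, "dz": 0, "hand": 0}])

```text
clock: 29.1
eef_pos: [538.5, -256.9, 245.6]
tool_rot: [3.141, -0.0, 1.876]
force: [0.5, 0.3, 0.5]
width: 85.4
gripper_force: 0.0
```

send_rows(series=[{"ax": 0, "ay": 0, "az": 0, "dx": 0, "dy": 0, "dz": 0, "hand": 0}, {"ax": 0, "ay": 0, "az": 0, "dx": 0, "dy": 0, "dz": 0, "hand": 0}])

```text
clock: 29.3
eef_pos: [538.0, -256.6, 245.3]
tool_rot: [-3.141, -0.0, 1.874]
force: [-1.1, 0.4, 0.4]
width: 85.2
gripper_force: 0.0
```

```bash
python3 - <<'E'
from h import *
st();go(542.5,-345.5,240,1.876)
E
```

```text
29.3 [ 538.  -256.6  245.3] [-3.1412e+00 -3.0000e-04  1.8736e+00] F [-1.1  0.4  0.4] w 85.2 0.0 q [ 0.1   0.58  0.48  1.67 -0.31  0.98  0.99]
go dx -8.62 dy -2.22 dz 0.53 az -0.002 n 2
```

send_rows(series=[{"ax": 0, "ay": 0, "az": 0, "dx": -3, "dy": -0.8, "dz": 0.5, "hand": 0}, {"ax": 0, "ay": 0, "az": 0, "dx": -6, "dy": -1.6, "dz": 0.5, "hand": 0}, {"ax": 0, "ay": 0, "az": 0, "dx": -8.6, "dy": -2.2, "dz": 0.5, "hand": 0}, {"ax": 0, "ay": 0, "az": 0, "dx": -8.7, "dy": -2.2, "dz": 0.5, "hand": 0}, {"ax": 0, "ay": 0, "az": 0, "dx": -8.7, "dy": -2.2, "dz": 0.5, "hand": 0}, {"ax": 0, "ay": 0, "az": 0, "dx": -8.7, "dy": -2.2, "dz": 0.5, "hand": 0}])

```text
clock: 29.9
eef_pos: [544.8, -342.0, 240.2]
tool_rot: [3.141, -0.002, 1.88]
force: [0.5, 0.8, -0.1]
width: 85.3
gripper_force: 0.0
```

```bash
python3 - <<'E'
from h import *
st();go(542.5,-347.2,124,1.876);W=get_image("wrist");cv2.imwrite("pics/w5.png",W["pixels"][:,120:520,::-1])
E
```

```text
29.9 [ 544.8 -342.   240.2] [ 3.1410e+00 -2.2000e-03  1.8798e+00] F [ 0.5  0.8 -0.1] w 85.3 0.0 q [ 0.25  0.65  0.46  1.53 -0.32  1.04  1.11]
go dx -0.43 dy -0.38 dz 11.62 az 0.004 n 3
```

View pics/w5.png

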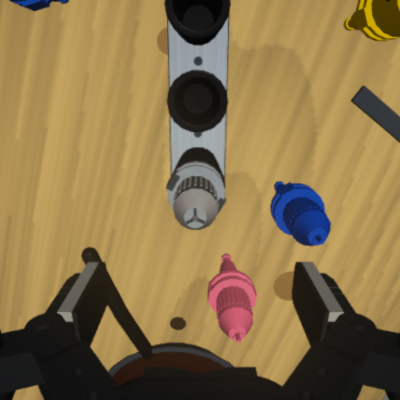

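Chuck (dark body, bright cone) at (195,222) in the crop, slightly left of the finger midline, as computed. The blue and pink ones are clear of the fingers.

send_rows(series=[{"ax": 0, "ay": 0, "az": 0.004, "dx": -0.3, "dy": -0.3, "dz": 2, "hand": 0}, {"ax": 0, "ay": 0, "az": 0.004, "dx": -0.3, "dy": -0.3, "dz": 3.5, "hand": 0}, {"ax": 0, "ay": 0, "az": 0.004, "dx": -0.3, "dy": -0.3, "dz": 3.5, "hand": 0}, {"ax": 0, "ay": 0, "az": 0.004, "dx": -0.3, "dy": -0.3, "dz": 3.5, "hand": 0}])

```text
clock: 30.35
eef_pos: [542.5, -347.4, 205.7]
tool_rot: [3.141, -0.001, 1.874]
force: [-1.1, -0.4, -0.3]
width: 85.2
gripper_force: 0.0
```

```bash
python3 - <<'E'
from h import *
st();go(542.5,-347.2,124,1.876)
E
```

```text
30.35 [ 542.5 -347.4  205.7] [ 3.1413e+00 -6.0000e-04  1.8743e+00] F [-1.1 -0.4 -0.3] w 85.2 0.0 q [ 0.27  0.69  0.45  1.57 -0.34  0.97  1.13]
go dx 0.02 dy 0.00 dz 8.17 az -0.002 n 2
```

send_rows(series=[{"ax": 0, "ay": 0, "az": 0, "dx": 0.05, "dy": 0, "dz": 3, "hand": 0}, {"ax": 0, "ay": 0, "az": 0, "dx": 0.05, "dy": 0, "dz": 6.5, "hand": 0}, {"ax": 0, "ay": 0, "az": 0, "dx": 0.05, "dy": 0, "dz": 8.1, "hand": 0}, {"ax": 0, "ay": 0, "az": 0, "dx": 0.05, "dy": 0, "dz": 8.1, "hand": 0}, {"ax": 0, "ay": 0, "az": 0, "dx": 0.05, "dy": 0, "dz": 8.1, "hand": 1}, {"ax": 0, "ay": 0, "az": 0, "dx": 0.05, "dy": 0, "dz": 8.1, "hand": 1}, {"ax": 0, "ay": 0, "az": 0, "dx": 0.05, "dy": 0, "dz": 8.1, "hand": 1}, {"ax": 0, "ay": 0, "az": 0, "dx": 0.05, "dy": 0, "dz": 8.1, "hand": 1}, {"ax": 0, "ay": 0, "az": 0, "dx": 0.05, "dy": 0, "dz": 8.1, "hand": 1}, {"ax": 0, "ay": 0, "az": 0, "dx": 0.05, "dy": 0, "dz": 8.1, "hand": 1}])

```text
clock: 31.35
eef_pos: [542.7, -348.5, 126.0]
tool_rot: [3.14, 0.002, 1.873]
force: [0.6, 0.5, 6.1]
width: 32.3
gripper_force: 59.1
```

send_rows(series=[{"ax": 0, "ay": 0, "az": 0, "dx": 0, "dy": 0, "dz": 0, "hand": 1}, {"ax": 0, "ay": 0, "az": 0, "dx": 0, "dy": 0, "dz": 0, "hand": 1}])

```text
clock: 31.55
eef_pos: [542.7, -348.5, 126.0]
tool_rot: [3.14, 0.002, 1.873]
force: [0.2, 1.0, 6.3]
width: 32.7
gripper_force: 59.1
```

send_rows(series=[{"ax": 0, "ay": 0, "az": 0, "dx": 0, "dy": 0, "dz": -0.5, "hand": 1}, {"ax": 0, "ay": 0, "az": 0, "dx": 0, "dy": 0, "dz": -2, "hand": 1}, {"ax": 0, "ay": 0, "az": 0, "dx": 0, "dy": 0, "dz": -4, "hand": 1}, {"ax": 0, "ay": 0, "az": 0, "dx": 0, "dy": 0, "dz": -6, "hand": 1}, {"ax": 0, "ay": 0, "az": 0, "dx": 0, "dy": 0, "dz": -8, "hand": 1}, {"ax": 0, "ay": 0, "az": 0, "dx": 0, "dy": 0, "dz": -10, "hand": 1}, {"ax": 0, "ay": 0, "az": 0, "dx": 0, "dy": 0, "dz": -11.5, "hand": 1}, {"ax": 0, "ay": 0, "az": 0, "dx": 0, "dy": 0, "dz": -12, "hand": 1}, {"ax": 0, "ay": 0, "az": 0, "dx": 0, "dy": 0, "dz": -12, "hand": 1}])

```text
clock: 32.45
eef_pos: [541.9, -348.2, 245.2]
tool_rot: [3.141, 0.001, 1.873]
force: [0.8, -0.2, -4.2]
width: 32.0
gripper_force: 60.3
```

```bash
python3 - <<'E'
from h import *
st();go(600.9,177.2,245,2.4966)
E
```

```text
32.45 [ 541.9 -348.2  245.2] [3.1409e+00 8.0000e-04 1.8727e+00] F [ 0.8 -0.2 -4.2] w 32.0 60.289308219216764 q [ 0.26  0.65  0.47  1.53 -0.32  1.04  1.11]
go dx 48.41 dy 21.25 dz 0.02 az -0.624 n 11
```

send_rows(series=[{"ax": 0, "ay": 0, "az": -0.02, "dx": 1.5, "dy": 0.66, "dz": 0, "hand": 1}, {"ax": 0, "ay": 0, "az": -0.08, "dx": 5, "dy": 2.2, "dz": 0, "hand": 1}, {"ax": 0, "ay": 0, "az": -0.15, "dx": 9.5, "dy": 4.2, "dz": 0, "hand": 1}, {"ax": 0, "ay": 0, "az": -0.22, "dx": 14, "dy": 6.15, "dz": 0, "hand": 1}, {"ax": 0, "ay": 0, "az": -0.29, "dx": 18.5, "dy": 8.1, "dz": 0, "hand": 1}, {"ax": 0, "ay": 0, "az": -0.36, "dx": 23, "dy": 10.1, "dz": 0, "hand": 1}, {"ax": 0, "ay": 0, "az": -0.43, "dx": 27.5, "dy": 12.1, "dz": 0, "hand": 1}, {"ax": 0, "ay": 0, "az": -0.5, "dx": 32, "dy": 14, "dz": 0, "hand": 1}, {"ax": 0, "ay": 0, "az": -0.56, "dx": 36.5, "dy": 16, "dz": 0, "hand": 1}, {"ax": 0, "ay": 0, "az": -0.61, "dx": 40.5, "dy": 17.8, "dz": 0, "hand": 1}])

```text
clock: 33.45
eef_pos: [589.8, 95.9, 243.4]
tool_rot: [-3.141, -0.003, 2.488]
force: [1.1, 0.3, -4.8]
width: 32.6
gripper_force: 60.2
```

send_rows(series=[{"ax": 0, "ay": 0, "az": 0, "dx": 0, "dy": 0, "dz": 0, "hand": 1}, {"ax": 0, "ay": 0, "az": 0, "dx": 0, "dy": 0, "dz": 0, "hand": 1}])

```text
clock: 33.65
eef_pos: [589.8, 94.4, 243.1]
tool_rot: [-3.14, -0.003, 2.488]
force: [0.5, -1.1, -4.4]
width: 32.5
gripper_force: 60.6
```

```bash
python3 - <<'E'
from h import *
st();go(601.3,177,245,2.4966)
E
```

```text
33.65 [589.8  94.4 243.1] [-3.1399e+00 -2.5000e-03  2.4878e+00] F [ 0.5 -1.1 -4.4] w 32.5 60.61926153022796 q [-0.4   0.56  0.31  1.66 -0.2   0.96  0.9 ]
go dx 4.12 dy 7.26 dz -0.19 az -0.009 n 2
```

send_rows(series=[{"ax": 0, "ay": 0, "az": -0.004, "dx": 0.9, "dy": 1.6, "dz": -0.1, "hand": 1}, {"ax": 0, "ay": 0, "az": -0.009, "dx": 2.2, "dy": 3.9, "dz": -0.1, "hand": 1}, {"ax": 0, "ay": 0, "az": -0.009, "dx": 3.4, "dy": 6, "dz": -0.1, "hand": 1}, {"ax": 0, "ay": 0, "az": -0.009, "dx": 4.1, "dy": 7.26, "dz": 0, "hand": 1}, {"ax": 0, "ay": 0, "az": -0.009, "dx": 4.12, "dy": 7.26, "dz": 1, "hand": 1}, {"ax": 0, "ay": 0, "az": -0.009, "dx": 4.12, "dy": 7.26, "dz": 3, "hand": 1}, {"ax": 0, "ay": 0, "az": -0.009, "dx": 4.12, "dy": 7.26, "dz": 4.4, "hand": 1}, {"ax": 0, "ay": 0, "az": -0.009, "dx": 4.12, "dy": 7.26, "dz": 4.4, "hand": 1}, {"ax": 0, "ay": 0, "az": -0.009, "dx": 4.12, "dy": 7.26, "dz": 4.4, "hand": 1}])

```text
clock: 34.55
eef_pos: [603.2, 172.9, 200.1]
tool_rot: [-3.141, -0.0, 2.49]
force: [0.1, 0.5, -3.5]
width: 32.4
gripper_force: 60.8
```

```bash
python3 - <<'E'
from h import *
st();go(601.3,177,128,2.4966)
E
```

```text
34.55 [603.2 172.9 200.1] [-3.1405e+00 -1.0000e-04  2.4903e+00] F [ 0.1  0.5 -3.5] w 32.4 60.759076327085495 q [-0.5   0.65  0.3   1.62 -0.22  0.91  0.8 ]
go dx 0.40 dy 0.21 dz 7.21 az -0.006 n 2
```

send_rows(series=[{"ax": 0, "ay": 0, "az": -0.005, "dx": 0.36, "dy": 0.17, "dz": 0, "hand": 1}, {"ax": 0, "ay": 0, "az": -0.005, "dx": 0.36, "dy": 0.17, "dz": 0.8, "hand": 1}, {"ax": 0, "ay": 0, "az": -0.005, "dx": 0.36, "dy": 0.17, "dz": 2.5, "hand": 1}, {"ax": 0, "ay": 0, "az": -0.005, "dx": 0.36, "dy": 0.17, "dz": 4, "hand": 1}, {"ax": 0, "ay": 0, "az": -0.005, "dx": 0.36, "dy": 0.17, "dz": 4.5, "hand": 1}, {"ax": 0, "ay": 0, "az": -0.005, "dx": 0.36, "dy": 0.17, "dz": 4.5, "hand": 1}])

```text
clock: 35.15
eef_pos: [600.9, 177.7, 154.8]
tool_rot: [-3.14, -0.001, 2.497]
force: [-0.9, 0.5, -4.1]
width: 32.1
gripper_force: 60.8
```

```bash
python3 - <<'E'
from h import *
st();go(601.3,177,128,2.4966)
E
```

```text
35.15 [600.9 177.7 154.8] [-3.1405e+00 -9.0000e-04  2.4970e+00] F [-0.9  0.5 -4.1] w 32.1 60.75887402985245 q [-0.5   0.7   0.27  1.66 -0.24  0.81  0.81]
go dx -0.07 dy -0.03 dz 2.68 az 0.000 n 1
```

send_rows(series=[{"ax": 0, "ay": 0, "az": 0, "dx": -0.07, "dy": -0.03, "dz": 0.8, "hand": 1}, {"ax": 0, "ay": 0, "az": 0, "dx": -0.07, "dy": -0.03, "dz": 1.6, "hand": 1}, {"ax": 0, "ay": 0, "az": 0, "dx": -0.07, "dy": -0.03, "dz": 2.2, "hand": 1}, {"ax": 0, "ay": 0, "az": 0, "dx": -0.07, "dy": -0.03, "dz": 2.6, "hand": 1}, {"ax": 0, "ay": 0, "az": 0, "dx": -0.07, "dy": -0.03, "dz": 2.75, "hand": 1}, {"ax": 0, "ay": 0, "az": 0, "dx": -0.07, "dy": -0.03, "dz": 2.75, "hand": 1}])

```text
clock: 35.75
eef_pos: [601.7, 177.0, 127.7]
tool_rot: [-3.141, -0.0, 2.497]
force: [-0.5, -0.6, -4.9]
width: 32.1
gripper_force: 60.8
```

send_rows(series=[{"ax": 0, "ay": 0, "az": 0, "dx": 0, "dy": 0, "dz": 0.1, "hand": 1}, {"ax": 0, "ay": 0, "az": 0, "dx": 0, "dy": 0, "dz": 0.15, "hand": 1}, {"ax": 0, "ay": 0, "az": 0, "dx": 0, "dy": 0, "dz": 0.15, "hand": 1}])

```text
clock: 36.05
eef_pos: [601.8, 177.0, 126.5]
tool_rot: [3.141, 0.0, 2.497]
force: [0.3, -0.2, -5.2]
width: 32.1
gripper_force: 60.8
```

send_rows(series=[{"ax": 0, "ay": 0, "az": 0, "dx": 0, "dy": 0, "dz": 0.06, "hand": 1}, {"ax": 0, "ay": 0, "az": 0, "dx": 0, "dy": 0, "dz": 0.1, "hand": 1}, {"ax": 0, "ay": 0, "az": 0, "dx": 0, "dy": 0, "dz": 0.1, "hand": 1}])

```text
clock: 36.35
eef_pos: [602.0, 177.1, 126.0]
tool_rot: [3.141, 0.0, 2.497]
force: [-1.0, 0.2, 1.1]
width: 32.3
gripper_force: 61.4
```

Seated at 126.0 as at the pick. Release, rise and back away so that the cassette can be seen.

send_rows(series=[{"ax": 0, "ay": 0, "az": 0, "dx": 0, "dy": 0, "dz": 0, "hand": 0.4}, {"ax": 0, "ay": 0, "az": 0, "dx": 0, "dy": 0, "dz": 0, "hand": 0}, {"ax": 0, "ay": 0, "az": 0, "dx": 0, "dy": 0, "dz": 0, "hand": 0}, {"ax": 0, "ay": 0, "az": 0, "dx": 0, "dy": 0, "dz": 0, "hand": 0}, {"ax": 0, "ay": 0, "az": 0, "dx": 0, "dy": 0, "dz": 0, "hand": 0}, {"ax": 0, "ay": 0, "az": 0, "dx": 0, "dy": 0, "dz": -1, "hand": 0}, {"ax": 0, "ay": 0, "az": 0, "dx": 0, "dy": 0, "dz": -4, "hand": 0}, {"ax": 0, "ay": 0, "az": 0, "dx": 0, "dy": 0, "dz": -8, "hand": 0}, {"ax": 0, "ay": 0, "az": 0, "dx": 0, "dy": 0, "dz": -12, "hand": 0}, {"ax": 0, "ay": 0, "az": 0, "dx": 0, "dy": 0, "dz": -12, "hand": 0}])

```text
clock: 37.35
eef_pos: [605.7, 177.5, 252.4]
tool_rot: [3.132, 0.007, 2.496]
force: [-0.3, 0.1, -0.0]
width: 85.1
gripper_force: 0.0
```

send_rows(series=[{"ax": 0, "ay": 0, "az": 0, "dx": -2, "dy": -3, "dz": 0, "hand": 0}, {"ax": 0, "ay": 0, "az": 0, "dx": -5, "dy": -7, "dz": 0, "hand": 0}, {"ax": 0, "ay": 0, "az": 0, "dx": -8, "dy": -11, "dz": 0, "hand": 0}, {"ax": 0, "ay": 0, "az": 0, "dx": -11, "dy": -15, "dz": 0, "hand": 0}, {"ax": 0, "ay": 0, "az": 0, "dx": -12, "dy": -16, "dz": 0, "hand": 0}, {"ax": 0, "ay": 0, "az": 0, "dx": -12, "dy": -16, "dz": 0, "hand": 0}])

```text
clock: 37.95
eef_pos: [601.4, -26.9, 245.8]
tool_rot: [-3.141, 0.001, 2.491]
force: [0.4, 1.0, 0.6]
width: 85.2
gripper_force: 0.0
```

```bash
python3 - <<'E'
from h import *
st()
b=get_image("scene")["pixels"][130:280,340:490,::-1];a=get_image("top")["pixels"][120:270,160:310,::-1]
cv2.imwrite("pics/end.png",np.hstack([cv2.resize(i,(400,400),interpolation=3) for i in(a,b)]))
E
```

```text
37.95 [601.4 -26.9 245.8] [-3.1407e+00  1.4000e-03  2.4907e+00] F [0.4 1.  0.6] w 85.2 0.0 q [-0.2   0.56  0.31  1.65 -0.2   0.97  1.1 ]
```

View pics/end.png

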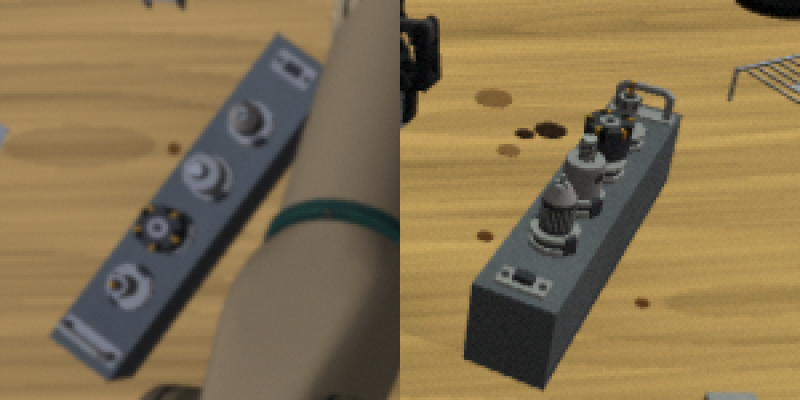

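All four stand upright and flush in order from the handle: drill (125,285), face mill (160,228), end mill (205,172), chuck (248,118) in the top crop.

```bash
python3 -c "
from cell import *
print(finish_job())"
```

```text
the job is handed in; nothing more can be done
None
```

The job is handed in: drill, face mill, end mill and chuck stand upright and flush in the cassette in that order from the bow handle, after about 38 s of the 112 s allowed; the hand-in gave no verdict.

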